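# Lay out the gift-wrapping station

### The arm

A 7-joint arm with a two-finger parallel gripper is mounted at the origin on the work surface. World frame = base frame: x ahead of the robot, y to its left, z up, the work surface at z = 0. Lengths are in mm, angles in rad, forces in N, time in s.
With the tool pointing down it reaches from about 400 to 900 mm from the base axis. Payload 5.5 kg.
Tool frame: the origin (TCP) lies midway between the tips of the shut fingers; the grasp point (between the pads) lies 19 mm behind it (grip_depth is the distance from the TCP to the grasp point, in mm); x points along the fingers, y is the direction in which the jaws open and shut, and the axes are right-handed (so a half turn about x gives the same grasp; the last joint's range is limited). The gripper opens to 85 mm and grips with 20 to 120 N. Pads are 22 mm wide; open, the fingers measure 114 mm over their backs; the gripper's body (76 mm by 85 mm) begins 54 mm behind the grasp point. The pads swing forward as they close: fully open they stand 13 mm farther back than shut.
Start: joints at [-0.902, 0.501, -0.427, 1.55, 0.221, 1.138, -0.21], TCP at [256.553, 597.227, 231.31] pointing down, gripper open.
Joint ranges: [-2.88, 2.88], [-0.31, 2.03], [-1.54, 1.56], [0.2, 2.42], [-1.41, 4.55], [0.19, 2.02], [-2.57, 2.57]. Speed limits (rad/s): [2.57, 2.57, 3.14, 3.14, 3.14, 3.14, 3.14].

### API

Orientations are given as a unit quaternion [x, y, z, w].
In Python, from plant import * gives the robot as it stands.
- The arm moves only by the tool arm_command, never from a script. Its arguments are lists of equal length, an entry for each row: "dp": the shift along the tool's x, y, z in units of 0.08 m (1.0 is 0.08 m), a list of three; "turn": the turn, a rotation vector about the tool's x, y, z in units of 2 pi rad (1.0 is 2 pi rad), a list of three. A call has 1 to 20 rows; each row shifts and turns the commanded pose from where the row before left it, along the tool's axes as they then stand; what a row does not reach is not made up. A row lasts 1/12 s, in which the tool goes at most 41.7 mm and 7.16 degrees, less where a joint would pass 70% of its speed; a pose out of reach is approached as far as the arm can. A call with a number of a shift or a turn outside -1 to 1 is refused whole. A call with a gripper value outside its range is refused whole. "claw" is the closure in counts, from 0 (fully open) to 255 (shut), set as the call begins (left out, the last holds). The fingers move at their own pace and stop on an object; "force" is the grip in N (left out, the last holds). Time passes only in rows, so rows that do not move let the fingers close. It gives the time, the measured TCP pose, the force and the opening at its end, in the units of the state.
- observe(): the state, without advancing time (a new reading comes with each control period).
- get_image(name): name is "scene" or "top"; returns the picture (420x560x3 uint8, blue, green, red); there is no depth.
- camera_params(name): a dict with "mtx" (3x3 intrinsics, pixels), "R" (3x3) and "t" (3): a world point X has camera coordinates R X + t. Camera axes: x right, y down, z forward; pixel columns grow to the right and rows downward; lengths in mm; the calibration is good to about 2 mm. A picture is of the moment at which its call begins. camera_params takes no time and is no camera call.
- close_job(): hands the job in, once; it reports no verdict.
Trained networks look in the newest picture that a camera, given by its name, has taken for a name from the list of things; names that differ only in an ending like _2 or _b are one class to them, and where a whole thing is asked for, a point or a joint stands for the part that bears it (a point fixed in the world has none). Each returns a list of dicts, best first, with "conf" (0 to 1); they miss things now and then, are a little off and sometimes report something else, mostly with a low value. They report only what shows in the picture. A call takes as long as a camera call. They do not tell look-alikes from the thing itself.
- spot_in(thing, camera): "xyz" ([x, y, z] in mm, in world coordinates, good to about 4 mm: the middle of the surface that is visible of it).
The state is a dict: "t": time; "qpos": joint angles; "qd": joint speeds; "tau": joint torques, N m; "eef_pos": TCP position; "orientation": TCP orientation; "ft_force": force on the tool from outside, world axes, zero at the start; "wrist_torque": the same for the moment, N m; "finger_gap": finger opening in mm.
Only numpy, scipy, OpenCV 4.12 (cv2) and the standard library are available. Lean on these libraries where they do the work, as an engineer would, in place of code of your own. Each camera call takes 0.05 s, during which the arm holds its last target.

### The job

Lay out the wrapping station on the dark mat: put the blue gift box midway between the tape dispenser and the green box, in line with them and with a long side facing you, and put the small pink box centred on top of it. Stand the orange ribbon spool on the mat straight in front of the tape dispenser's cutter end, and the yellow craft punch straight in front of the green box's brass clasp (their fronts look towards your side), each centred on that front and leaving a gap of about 3 cm. Leave everything upright and let go, and do not disturb the button jar or the pencil cup.

Things in the scene. Friction and masses are not known exactly. Their poses are not given: they have to be found in the camera images.
- mat: Dark slate cutting mat with a pale grid, lying fixed on the table, 250 (x) x 350 (y) x 3 mm; top 3 mm above the table. Origin: centre of its underside. Its x axis points away from the robot (within 0.2 rad), its y axis to the robot's left. Lies on the robot's left or right.
- tape: Black desktop tape dispenser with a cream tape roll, weighted and fixed on the mat, 110 (x) x 60 (y) mm, 61 mm high. Origin: centre of its underside, on the mat's top. Turned as the mat; its front, the end with the steel cutter, faces along its -x axis towards the robot's side and lies 55 mm from the origin. It stands on the left or the right of the mat, the green box on the other side at the same depth, origins 230 mm apart along y.
- green_box: Green lidded keepsake box, fixed on the mat, 110 (x) x 80 (y) mm, 54 mm high, with white cards (to 59 mm) on its lid. Origin: centre of its underside, on the mat's top. Turned as the mat; its front, the side with the brass clasp (also seen from above, at the lid's edge), faces along its -x axis towards the robot's side and lies 55 mm from the origin.
- board: Thin plywood board, fixed on the table on the other side from the mat, 270 (x) x 300 (y) x 6 mm, on which the four loose things stand at the start, each anywhere in a 2 by 2 layout about 135 mm apart. Origin: centre of its underside.
- blue_box_c (a point): Loose blue gift box with a pale ribbon cross, 56 (x) x 76 (y) x 46 mm high: the long sides run along its y axis. About 0.13 to 0.25 kg, rigid. The listed point is its centre, half-way up; z up. 
- pink_box_c (a point): Loose small pink gift box with white ribbon and a flat bow, 48 x 48 x 36 mm high without the bow, which adds 8 mm. Rigid. The listed point is its centre, half-way up; z up. x and y square to its sides.
- spool_c (a point): Loose orange ribbon spool standing on its flat end, with white rims: a solid cylinder 60 mm in diameter, 40 mm high. The listed point is its centre, half-way up; z up. 
- punch_c (a point): Loose yellow craft punch: a square block 44 x 44 mm, 30 mm high, with a black round push-knob (34 mm across) on top to 40 mm. The listed point is on its axis 20 mm above its underside; z up, x and y square to its sides. The yellow block is what to grip.
- jar: Glass jar of buttons with a white lid, 68 mm across, 76 mm high, beyond the work area; bystander, leave alone. Origin: centre of its underside.
- cup: Teal cup of coloured pencils, 68 mm across at the rim, 90 mm high, the pencils to about 143 mm; bystander beyond the work area, leave alone. Origin: centre of its underside.
There are look-alikes about, which are no part of the job. Leave any red look-alike of the green_box alone.

How it is judged (in metres and radians):
At the end, for the whole second after the job is handed in: Blue box on the mat within 15 mm of the midpoint, long sides within 0.25 rad of mat y; pink box on it, centres within 12 mm; spool before the dispenser and punch before the green box, on the mat, gap 30 +-15 mm, within 15 mm sideways; all upright within 0.1 rad and at rest (x of blue_box_c in the frame of tape between -0.015 and 0.015 m and horizontal distance between blue_box_c and tape below 0.13 m and horizontal distance between blue_box_c and green_box below 0.13 m and z of blue_box_c in the frame of mat between 0.02 and 0.031 m and angle between the y axis of blue_box_c and the y axis of mat, either way round below 0.25 rad and horizontal distance between pink_box_c and blue_box_c below 0.012 m and z of pink_box_c in the frame of blue_box_c between 0.036 and 0.046 m and x of spool_c in the frame of tape between -0.13 and -0.1 m and y of spool_c in the frame of tape between -0.015 and 0.015 m and z of spool_c in the frame of mat between 0.018 and 0.028 m and x of punch_c in the frame of green_box between -0.122 and -0.092 m and y of punch_c in the frame of green_box between -0.015 and 0.015 m and z of punch_c in the frame of mat between 0.018 and 0.028 m and angle between each of blue_box_c, pink_box_c, spool_c, punch_c's own z axis and vertical below 0.1 rad and linear speed of each of blue_box, pink_box, spool, punch below 0.01 m/s); the robot touches nothing.
It fails at once if the button jar is moved or tipped (distance of jar from where it was at the start of the episode above 0.02 m or angle between jar's own z axis and vertical above 0.3 rad).
It fails at once if the pencil cup is moved or tipped (distance of cup from where it was at the start of the episode above 0.02 m or angle between cup's own z axis and vertical above 0.3 rad).
It also fails if it takes over 106 s, if anything falls off the work surface, if the arm or the gripper's body presses on something with over 40 N, if the wrist force passes 120 N, or if a joint passes its speed limit or range.

## Working session

There is one attempt and no reset: what is moved stays moved. The work goes in short steps, Python scripts to look and compute and a tool call to move; the robot and the scene stay as the last step left them, time stands still between calls to the robot, and variables do not carry over. Pictures are saved under pics/ and viewed, and the job is handed in when it is done.

Besides the shell and the picture viewer there is one more tool, called after "Emit:" as name(argument=value, ...) on one line, values as JSON. arm_command: Moves the arm, as the interface text tells. Shifts and turns lie within -1 to 1; 1 stands for 0.08 m of shift or 2 pi rad of turn. Its arguments: {"type":"object","properties":{"dp":{"type":"array"},"turn":{"type":"array"},"claw":{"type":"number"},"force":{"type":"number"}},"required":["dp","turn"]}

```bash
mkdir -p pics; ls; python3 - <<'E'
from plant import *
import cv2
s=observe();print(s)
for n in("scene","top"):
    cv2.imwrite(f"pics/{n}0.png",get_image(n))
    p=camera_params(n);print(n,p)
E
```

```text
pics
{'t': 0.0, 'qpos': array([-0.90179649,  0.50187311, -0.42675203,  1.55144705,  0.22078682,
        1.1383093 , -0.2103414 ]), 'qd': array([ 4.92883479e-04,  7.23761520e-04, -1.46403046e-03, -5.10330218e-04,
        1.47877611e-03, -9.39987645e-05,  1.34172178e-03]), 'tau': array([ 3.77867846e-04, -5.69509006e+01, -5.81615567e+00, -2.80938631e+01,
        1.05720395e-02,  1.20333073e-02,  1.62877490e-05]), 'eef_pos': array([256.37322026, 596.5433205 , 230.24128404]), 'orientation': array([ 0.14181593,  0.69276294, -0.14318167,  0.69243538]), 'ft_force': array([ 0.03330248, -0.18753054, -0.41528377]), 'wrist_torque': array([-0.00306488,  0.0059519 ,  0.04015411]), 'finger_gap': 85.24593258068481}
scene {'mtx': array([[479.31432359,   0.        , 287.28144039],
       [  0.        , 479.31432359, 212.10157179],
       [  0.        ,   0.        ,   1.        ]]), 'R': array([[ 0.10907954,  0.99402993, -0.00247871],
       [ 0.8453747 , -0.0940781 , -0.52582405],
       [-0.52291804,  0.05526121, -0.85058975]]), 't': array([ -56.22369903, -432.67140884, 1564.91018703])}
top {'mtx': array([[474.7815313 ,   0.        , 275.85431367],
       [  0.        , 474.7815313 , 212.92078721],
       [  0.        ,   0.        ,   1.        ]]), 'R': array([[-0.00357475, -0.99997867, -0.00546647],
       [-0.98211382,  0.00453988, -0.18823344],
       [ 0.18825425,  0.0046958 , -0.9821091 ]]), 't': array([  14.62266602,  558.84383316, 1105.97297596])}
```

View pics/scene0.png

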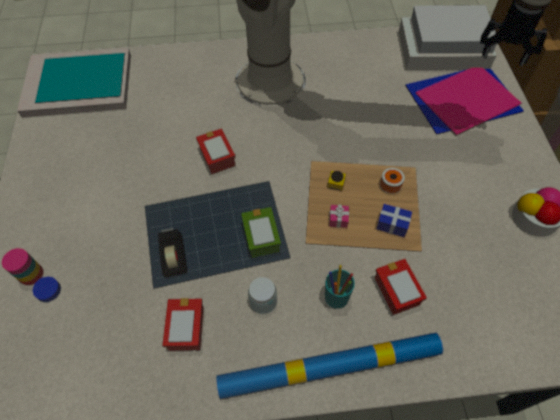

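View pics/top0.png

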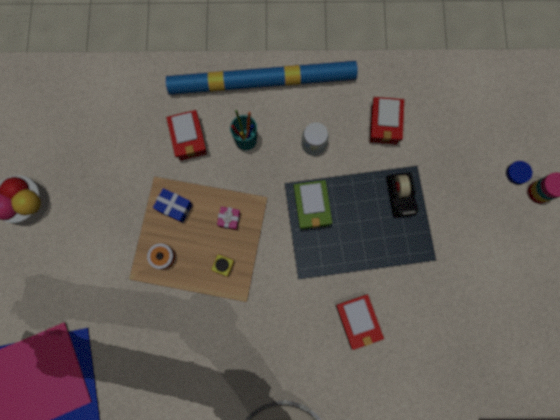

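```bash
cat > h.py <<'E'
import numpy as np, cv2
from plant import *
def bp(name,px,z):
    p=camera_params(name);R,t,K=p["R"],p["t"],p["mtx"]
    px=np.atleast_2d(np.array(px,float))
    d=np.c_[px,np.ones(len(px))]@np.linalg.inv(K).T@R
    c=-R.T@t
    return c+d*((z-c[2])/d[:,2])[:,None]
def pj(name,X):
    p=camera_params(name);X=np.atleast_2d(np.array(X,float))
    q=(X@p["R"].T+p["t"])@p["mtx"].T
    return q[:,:2]/q[:,2:]
E
python3 - <<'E'
from h import *
for n in("mat","tape","green_box","board","blue_box_c","pink_box_c","spool_c","punch_c","jar","cup"):
    for c in("top","scene"):
        if c=="top" or n not in("board","jar","cup"):
            r=spot_in(n,c)
            print(n,c,[(np.round(d["xyz"]).tolist(),round(d["conf"],2),np.round(pj(c,d["xyz"])[0]).tolist()) for d in r[:3]])
im=cv2.imread("pics/top0.png")
cv2.imwrite("pics/c1.png",cv2.resize(im[155:285,275:445],None,fx=4.6,fy=4.6,interpolation=cv2.INTER_CUBIC))
cv2.imwrite("pics/c2.png",cv2.resize(im[170:305,120:275],None,fx=4.4,fy=4.4,interpolation=cv2.INTER_CUBIC))
E
```

```text
mat top [([518.0, -202.0, 5.0], 0.86, [361.0, 232.0])]
mat scene [([542.0, -204.0, 3.0], 0.81, [212.0, 229.0])]
tape top [([610.0, -295.0, 42.0], 0.67, [400.0, 193.0]), ([546.0, 134.0, 38.0], 0.37, [227.0, 219.0])]
tape scene [([626.0, -297.0, 41.0], 0.89, [173.0, 254.0])]
green_box top [([762.0, 238.0, 59.0], 0.93, [186.0, 133.0]), ([579.0, -75.0, 55.0], 0.89, [312.0, 205.0]), ([301.0, -178.0, 56.0], 0.77, [358.0, 321.0])]
green_box scene [([780.0, 237.0, 49.0], 0.94, [400.0, 288.0]), ([814.0, -267.0, 52.0], 0.77, [184.0, 325.0]), ([594.0, -72.0, 52.0], 0.68, [262.0, 232.0])]
board top [([501.0, 201.0, 5.0], 0.98, [201.0, 239.0])]
blue_box_c top [([579.0, 271.0, 49.0], 0.64, [171.0, 206.0])]
blue_box_c scene [([594.0, 267.0, 55.0], 0.82, [395.0, 218.0])]
pink_box_c top [([546.0, 131.0, 39.0], 0.82, [228.0, 219.0]), ([428.0, 142.0, 38.0], 0.65, [223.0, 267.0])]
pink_box_c scene [([568.0, 134.0, 39.0], 0.77, [341.0, 218.0])]
spool_c top [([455.0, 293.0, 50.0], 0.91, [160.0, 256.0])]
spool_c scene [([471.0, 290.0, 46.0], 0.93, [392.0, 180.0])]
punch_c top [([432.0, 142.0, 38.0], 0.61, [223.0, 266.0])]
punch_c scene [([447.0, 144.0, 38.0], 0.58, [337.0, 180.0]), ([596.0, -72.0, 55.0], 0.32, [262.0, 232.0])]
jar top [([745.0, -82.0, 75.0], 0.56, [314.0, 137.0])]
cup top [([777.0, 89.0, 68.0], 0.78, [245.0, 126.0])]
```

View pics/c1.png

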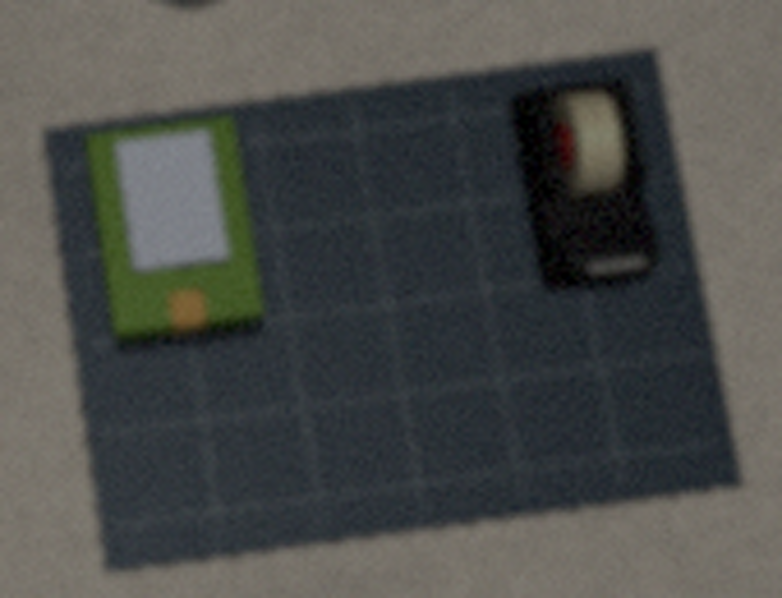

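View pics/c2.png

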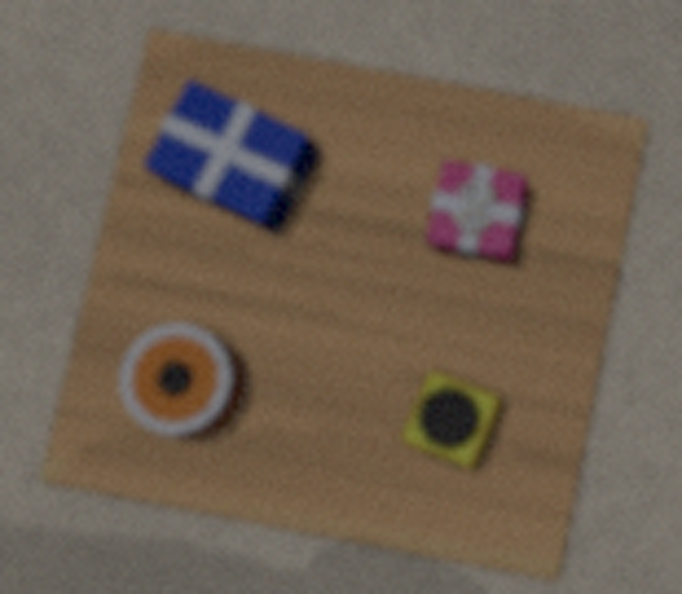

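```bash
cat > fit.py <<'E'
from h import *
from scipy.optimize import minimize
def verts(kind,dims,x,y,a,z0):
    c,s=np.cos(a),np.sin(a)
    if kind=="box":
        lx,ly,h=dims
        P=np.array([(i*lx/2,j*ly/2,k*h) for i in(-1,1) for j in(-1,1) for k in(0,1)])
    else:
        d,h=dims;th=np.linspace(0,2*np.pi,40,endpoint=False)
        P=np.array([(d/2*np.cos(t),d/2*np.sin(t),k*h) for t in th for k in(0,1)])
    return np.c_[P[:,0]*c-P[:,1]*s+x,P[:,0]*s+P[:,1]*c+y,P[:,2]+z0]
def sil(cam,V,shape,S=4):
    q=pj(cam,V);h=cv2.convexHull(((q+0.5)*S-0.5).astype(np.float32))
    m=np.zeros((shape[0]*S,shape[1]*S),np.uint8)
    cv2.fillConvexPoly(m,np.round(h*16).astype(np.int32),255,shift=4)
    return cv2.resize(m,(shape[1],shape[0]),interpolation=cv2.INTER_AREA)/255.
def colmask(im,lo,hi,V,pad=8,close=5):
    b=cv2.cvtColor(im,cv2.COLOR_BGR2HSV)
    m=cv2.inRange(b,np.array(lo),np.array(hi))
    x,y,w,h=cv2.boundingRect(np.round(V).astype(np.int32))
    r=np.zeros_like(m);r[y-pad:y+h+pad,x-pad:x+w+pad]=1
    m=cv2.morphologyEx(m*r,cv2.MORPH_CLOSE,np.ones((close,close)))
    n,l,st,_=cv2.connectedComponentsWithStats(m)
    if n<2:return m*0.
    k=1+np.argmax(st[1:,4]);m=((l==k)*255).astype(np.uint8)
    c,_=cv2.findContours(m,cv2.RETR_EXTERNAL,cv2.CHAIN_APPROX_NONE)
    hu=cv2.convexHull(np.vstack(c));o=np.zeros_like(m);cv2.fillConvexPoly(o,hu,255)
    return o/255.
def fit(kind,dims,z0,lo,hi,g,ims,cams,pad=8):
    out={}
    Ms={c:colmask(ims[c],lo,hi,pj(c,verts(kind,dims,*g,z0)),pad) for c in cams}
    def solve(cs,g):
        def cost(p):
            t=0
            for c in cs:
                s=sil(c,verts(kind,dims,p[0],p[1],p[2]/50,z0),ims[c].shape)
                t+=np.abs(s-Ms[c]).sum()/s.sum()
            return t
        best=None
        for da in((0,) if kind!="box" else(-.3,0,.3)):
            p0=np.array([g[0],g[1],(g[2]+da)*50]);sx=np.vstack([p0,p0+[12,0,0],p0+[0,12,0],p0+[0,0,8]])
            r=minimize(cost,p0,method="Nelder-Mead",options=dict(initial_simplex=sx,xatol=.1,fatol=1e-4,maxiter=160))
            if best is None or r.fun<best.fun:best=r
        return np.r_[best.x[:2],best.x[2]/50,best.fun]
    for c in cams: out[c]=solve([c],g)
    out["both"]=solve(cams,g)
    return out,Ms
E
python3 - <<'E'
from fit import *
ims={c:cv2.imread(f"pics/{c}0.png") for c in("top","scene")}
def hs(c,u,v): return cv2.cvtColor(ims[c],cv2.COLOR_BGR2HSV)[v,u]
for n,c,u,v in [("mat","top",365,240),("mat","scene",210,215),("board","top",200,230),("table","top",270,150),("table","scene",290,300)]: print(n,c,hs(c,u,v))
J=[("blue","box",(56,76,46),6,(105,110,20),(130,255,255),(579,271,-.4)),
("pink","box",(48,48,36),6,(150,70,30),(179,255,255),(546,131,-.15)),
("spool","cyl",(60,40),6,None,None,(455,293,0)),
("punch","box",(44,44,30),6,(23,130,40),(36,255,255),(432,142,-.4)),
("green","box",(110,80,54),3,(35,100,20),(60,255,255),(579,-75,.1)),
("mat","box",(250,350,3),0,(90,40,20),(125,255,90),(550,-190,.1))]
for n,k,d,z,lo,hi,g in J:
    if lo is None: continue
    o,M=fit(k,d,z,lo,hi,g,ims,["top","scene"],pad=14)
    for c in o: print(n,c,np.round(o[c],3))
E
```

```text
mat top [98 36 57]
mat scene [97 61 54]
board top [ 16 102 118]
table top [ 20  27 113]
table scene [ 25  33 131]
blue top [576.115 273.451  -0.717   0.609]
blue scene [ 5.82032e+02  2.75660e+02 -5.34000e-01  6.35000e-01]
blue both [ 5.81517e+02  2.73474e+02 -5.04000e-01  1.25600e+00]
pink top [555.43  148.323  -0.895   0.638]
pink scene [ 5.52469e+02  1.32679e+02 -2.10000e-01  9.60000e-02]
pink both [ 5.52159e+02  1.32914e+02 -2.17000e-01  7.51000e-01]Traceback (most recent call last):
  File "<stdin>", line 13, in <module>
  File "fit.py", line 46, in fit
    out["both"]=solve(cams,g)
                ~~~~~^^^^^^^^
  File "fit.py", line 42, in solve
    r=minimize(cost,p0,method="Nelder-Mead",options=dict(initial_simplex=sx,xatol=.1,fatol=1e-4,maxiter=160))
    res = _minimize_neldermead(fun, x0, args, callback, bounds=bounds,
                               **options)
    fxe = func(xe)
    fx = function(np.copy(x), *(wrapper_args + args))
  File "fit.py", line 36, in cost
    s=sil(c,verts(kind,dims,p[0],p[1],p[2]/50,z0),ims[c].shape)
  File "fit.py", line 13, in sil
    q=pj(cam,V);h=cv2.convexHull(((q+0.5)*S-0.5).astype(np.float32))
  File "h.py", line 10, in pj
    p=camera_params(name);X=np.atleast_2d(np.array(X,float))
ValueError: time passes only in moves, steps and waits
```

```bash
python3 - <<'E'
s=open("h.py").read()
s=s.replace("def bp","_cp={n:camera_params(n) for n in('top','scene')}\ndef bp",1).replace("p=camera_params(name)","p=_cp[name]")
open("h.py","w").write(s)
s=open("fit.py").read()
s=s.replace("b=cv2.cvtColor(im,","b=cv2.cvtColor(cv2.GaussianBlur(im,(0,0),.8),")
open("fit.py","w").write(s)
E
cat > all.py <<'E'
from fit import *
import sys
ims={c:cv2.imread(f"pics/{c}0.png") for c in("top","scene")}
J=[("blue","box",(56,76,46),6,(100,80,5),(135,255,255),(579,271,-.4)),
("pink","box",(48,48,36),6,(150,60,10),(179,255,255),(550,133,-.15)),
("spool","cyl",(60,40),6,None,None,(455,293,0)),
("punch","box",(44,44,30),6,(22,110,30),(38,255,255),(432,142,-.4)),
("green","box",(110,80,54),3,(35,90,15),(65,255,255),(579,-75,.1)),
("mat","box",(250,350,3),0,(85,22,15),(125,255,90),(550,-190,.1))]
rows=[]
for n,k,d,z,lo,hi,g in J:
    if lo is None: continue
    o,M=fit(k,d,z,lo,hi,g,ims,["top","scene"],pad=14)
    for c in o: print(n,c,np.round(o[c],3),flush=True)
    for c in M:
        im=cv2.resize(ims[c],None,fx=4,fy=4,interpolation=cv2.INTER_CUBIC)*1
        mm=cv2.resize((M[c]>.5).astype(np.uint8),None,fx=4,fy=4,interpolation=0)
        ct,_=cv2.findContours(mm,0,1);cv2.drawContours(im,ct,-1,(255,255,255),1)
        q=pj(c,verts(k,d,*o["both"][:3],z));h=cv2.convexHull(((q+.5)*4).astype(np.int32));cv2.polylines(im,[h],True,(0,0,255),1)
        u,v=(q.mean(0)*4).astype(int);w=130 if n!="mat" else 350
        rows.append(cv2.resize(im[max(0,v-w):v+w,max(0,u-w):u+w],(200,200)))
while len(rows)%4: rows.append(rows[0]*0)
cv2.imwrite("pics/fit%s.png"%sys.argv[1],np.vstack([np.hstack(rows[i:i+4]) for i in range(0,len(rows),4)]))
E
python3 all.py 1
```

```text
blue top [ 5.84374e+02  2.70725e+02 -4.55000e-01  8.00000e-02]
blue scene [ 5.82518e+02  2.72457e+02 -4.77000e-01  1.00000e-01]
blue both [ 5.84590e+02  2.71145e+02 -4.65000e-01  1.86000e-01]
pink top [ 5.52980e+02  1.31252e+02 -1.71000e-01  7.60000e-02]
pink scene [ 5.50891e+02  1.32755e+02 -2.16000e-01  1.16000e-01]
pink both [ 5.53206e+02  1.31831e+02 -1.79000e-01  2.01000e-01]
punch top [ 4.3552e+02  1.4467e+02 -3.8100e-01  7.6000e-02]
punch scene [ 4.33751e+02  1.45989e+02 -3.71000e-01  1.68000e-01]
punch both [ 4.35378e+02  1.44930e+02 -3.74000e-01  2.49000e-01]
green top [ 5.82962e+02 -7.83410e+01  1.30000e-01  6.40000e-02]
green scene [ 5.80233e+02 -7.66020e+01  1.38000e-01  6.00000e-02]
green both [ 5.81861e+02 -7.72550e+01  1.36000e-01  1.41000e-01]
mat top [ 5.48547e+02 -1.97416e+02  1.31000e-01  3.20000e-02]
mat scene [ 5.46702e+02 -1.95162e+02  1.30000e-01  4.10000e-02]
mat both [ 5.4703e+02 -1.9678e+02  1.3200e-01  7.5000e-02]
```

View pics/fit1.png

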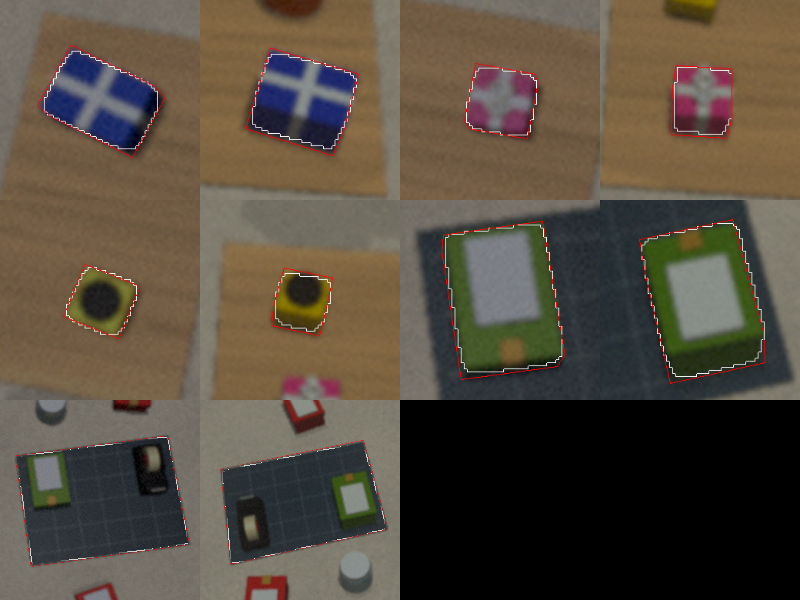

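```bash
cat > go.py <<'E'
from h import *
from scipy.spatial.transform import Rotation as Ro
import sys
# usage: go.py x y z jawangle : turn then shift, in tool axes & units
def plan(x,y,z,a):
    s=observe();R=Ro.from_quat(s["orientation"]);
    best=None
    for k in(0,np.pi):
        yv=np.array([np.cos(a+k),np.sin(a+k),0]);xv=np.array([0,0,-1.]);T=Ro.from_matrix(np.c_[xv,yv,np.cross(xv,yv)])
        rv=(R.inv()*T).as_rotvec()
        if best is None or np.linalg.norm(rv)<np.linalg.norm(best[0]): best=(rv,T)
    rv,T=best
    d=T.inv().apply(np.array([x,y,z])-s["eef_pos"])/80
    u=rv/2/np.pi
    print("t %.2f pos %s gap %.1f q7 %.2f q %s F %s"%(s["t"],np.round(s["eef_pos"],1),s["finger_gap"],s["qpos"][6],np.round(s["qpos"],2),np.round(s["ft_force"],1)))
    print("turn total",np.round(u,4),"rows>=",int(np.ceil(abs(np.linalg.norm(u))/.0195)))
    print("shift total",np.round(d,3),"rows>=",int(np.ceil(np.linalg.norm(d)/.45)))
if len(sys.argv)>4: plan(*map(float,sys.argv[1:5]))
E
python3 - <<'E'
from fit import *
print("spool",bp("top",[[160.07,255.98]],46))
im=cv2.imread("pics/top0.png");im2=cv2.imread("pics/scene0.png")
g=cv2.resize(im2[150:240,300:420],None,fx=6,fy=6,interpolation=cv2.INTER_CUBIC)
# overlay projected spool + tape model
def ov(c,im,items,crop,f,fn):
    o=cv2.resize(im,None,fx=f,fy=f,interpolation=cv2.INTER_CUBIC)
    for k,d,x,y,a,z in items:
        q=pj(c,verts(k,d,x,y,a,z));cv2.polylines(o,[cv2.convexHull(((q+.5)*f).astype(np.int32))],True,(0,0,255),1)
    u0,v0,u1,v1=[int(t*f) for t in crop];cv2.imwrite(fn,o[v0:v1,u0:u1]);return o[v0:v1,u0:u1]
S=bp("top",[[160.07,255.98]],46)[0]
it=[("cyl",(60,40),S[0],S[1],0,6),("cyl",(60,.1),S[0],S[1],0,46),("box",(110,60,61),612.2,-304.5,.133,3),("box",(110,60,1),612.2,-304.5,.133,3),("box",(110,80,54),581.8,-76.5,.133,3)]
a=ov("top",im,it,(130,225,200,290),5,"pics/x.png");b=ov("scene",im2,it,(360,150,430,215),5,"pics/x.png")
c=ov("top",im,it,(370,160,440,225),5,"pics/x.png");d=ov("scene",im2,it,(140,220,210,285),5,"pics/x.png")
cv2.imwrite("pics/ov.png",np.vstack([np.hstack([a,b]),np.hstack([c,d])]))
E
python3 go.py 585 271 130 -0.465
```

```text
spool [[455.5531178  292.69310634  46.        ]]
t 0.95 pos [256.6 597.2 231.3] gap 85.2 q7 -0.21 q [-0.9   0.5  -0.43  1.55  0.22  1.14 -0.21] F [-0.5 -0.4  0.4]
turn total [-0.2406 -0.     -0.    ] rows>= 13
shift total [ 1.267 -5.498 -1.804] rows>= 14
```

View pics/ov.png

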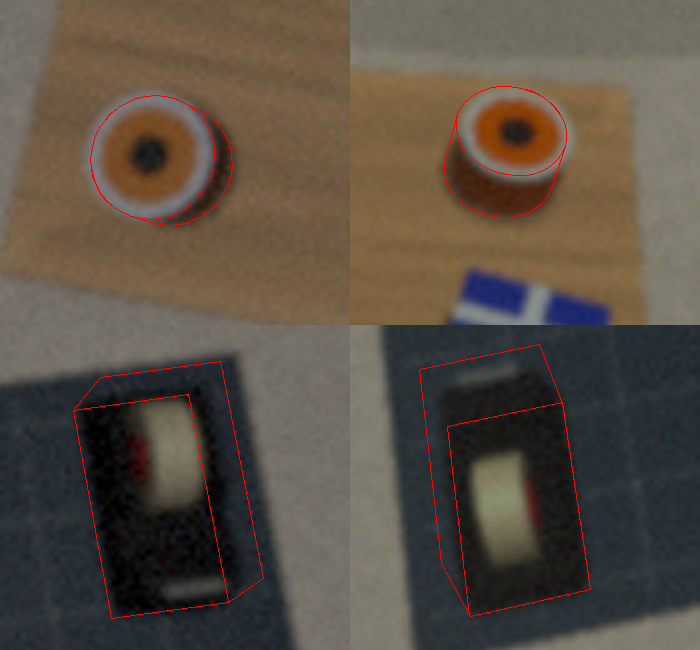

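Emit:
arm_command(dp=[[0, 0, 0], [0, 0, 0], [0, 0, 0], [0, 0, 0], [0, 0, 0], [0, 0, 0], [0, 0, 0], [0, 0, 0], [0, 0, 0], [0, 0, 0], [0, 0, 0], [0, 0, 0], [0, 0, 0], [0, 0, 0], [0, 0, 0]], turn=[[0.0185, 0, 0], [0.0185, 0, 0], [0.0185, 0, 0], [0.0185, 0, 0], [0.0185, 0, 0], [0.0185, 0, 0], [0.0185, 0, 0], [0.0185, 0, 0], [0.0185, 0, 0], [0.0185, 0, 0], [0.0185, 0, 0], [0.0185, 0, 0], [0.0185, 0, 0], [0.0185, 0, 0], [0, 0, 0]], claw=0, force=40)

```text
t: 2.2
eef_pos: [256.4, 597.3, 231.3]
orientation: [0.602, 0.371, -0.602, 0.371]
ft_force: [0.6, -0.3, -0.7]
finger_gap: 85.4
```

```bash
python3 go.py 585 271 130 -0.465
```

```text
t 2.20 pos [256.4 597.3 231.3] gap 85.4 q7 -1.71 q [-1.14  0.47 -0.09  1.56  0.05  1.12 -1.71] F [ 0.6 -0.3 -0.7]
turn total [-0.0002 -0.     -0.    ] rows>= 1
shift total [1.267 5.501 1.804] rows>= 14
```

Emit:
arm_command(dp=[[0.0845, 0.3667, 0.1203], [0.0845, 0.3667, 0.1203], [0.0845, 0.3667, 0.1203], [0.0845, 0.3667, 0.1203], [0.0845, 0.3667, 0.1203], [0.0845, 0.3667, 0.1203], [0.0845, 0.3667, 0.1203], [0.0845, 0.3667, 0.1203], [0.0845, 0.3667, 0.1203], [0.0845, 0.3667, 0.1203], [0.0845, 0.3667, 0.1203], [0.0845, 0.3667, 0.1203], [0.0845, 0.3667, 0.1203], [0.0845, 0.3667, 0.1203], [0.0845, 0.3667, 0.1203], [0, 0, 0], [0, 0, 0]], turn=[[0, 0, 0], [0, 0, 0], [0, 0, 0], [0, 0, 0], [0, 0, 0], [0, 0, 0], [0, 0, 0], [0, 0, 0], [0, 0, 0], [0, 0, 0], [0, 0, 0], [0, 0, 0], [0, 0, 0], [0, 0, 0], [0, 0, 0], [0, 0, 0], [0, 0, 0]])

```text
t: 3.62
eef_pos: [587.5, 268.5, 129.2]
orientation: [-0.601, -0.371, 0.602, -0.372]
ft_force: [-0.7, 1.0, 0.5]
finger_gap: 85.5
```

```bash
python3 go.py 585 271 16 -0.465
```

```text
t 3.62 pos [587.5 268.5 129.2] gap 85.5 q7 -0.93 q [-0.49  0.57  0.02  1.66 -0.01  0.92 -0.93] F [-0.7  1.   0.5]
turn total [ 0.0001  0.0002 -0.0001] rows>= 1
shift total [ 1.414 -0.042 -0.014] rows>= 4
```

Emit:
arm_command(dp=[[0.2, -0.042, -0.014], [0.3, 0, 0], [0.3, 0, 0], [0.3, 0, 0], [0.25, 0, 0], [0.1, 0, 0], [0, 0, 0], [0, 0, 0]], turn=[[0, 0, 0], [0, 0, 0], [0, 0, 0], [0, 0, 0], [0, 0, 0], [0, 0, 0], [0, 0, 0], [0, 0, 0]])

```text
t: 4.28
eef_pos: [583.1, 275.4, 14.3]
orientation: [0.601, 0.373, -0.601, 0.373]
ft_force: [0.4, 0.4, 0.9]
finger_gap: 85.6
```

Emit:
arm_command(dp=[[0, 0, 0], [0, 0, 0], [0, 0, 0], [0, 0, 0], [0, 0, 0], [0, 0, 0], [0, 0, 0], [0, 0, 0], [0, 0, 0], [0, 0, 0]], turn=[[0, 0, 0], [0, 0, 0], [0, 0, 0], [0, 0, 0], [0, 0, 0], [0, 0, 0], [0, 0, 0], [0, 0, 0], [0, 0, 0], [0, 0, 0]], claw=255, force=40)

```text
t: 5.12
eef_pos: [584.9, 275.0, 15.9]
orientation: [0.602, 0.372, -0.6, 0.372]
ft_force: [-1.5, -0.2, 7.1]
finger_gap: 55.7
```

```bash
python3 go.py 597 -190.5 150 0.133;python3 -c "
from h import *
cv2.imwrite('pics/s1.png',get_image('scene')[120:300,250:450].repeat(3,0).repeat(3,1))"
```

```text
t 5.12 pos [584.9 275.   15.9] gap 55.7 q7 -0.93 q [-0.49  0.72  0.01  1.7  -0.01  0.72 -0.93] F [-1.5 -0.2  7.1]
turn total [-0.0947 -0.0003 -0.0004] rows>= 5
shift total [-1.676 -0.621  5.787] rows>= 14
```

View pics/s1.png

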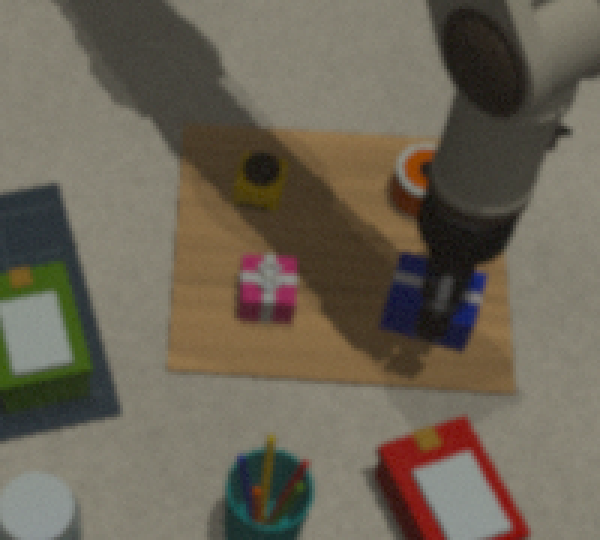

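Emit:
arm_command(dp=[[-0.1, 0, 0], [-0.2, 0, 0], [-0.35, 0, 0], [-0.35, 0, 0], [-0.35, 0, 0], [-0.25, 0, 0], [-0.1, 0, 0], [0, 0, 0], [0, 0, 0], [0, 0, 0], [0, 0, 0], [0, 0, 0], [0, 0, 0], [0, 0, 0], [0, 0, 0]], turn=[[0, 0, 0], [0, 0, 0], [0, 0, 0], [0, 0, 0], [0, 0, 0], [0, 0, 0], [0, 0, 0], [-0.0158, 0, 0], [-0.0158, 0, 0], [-0.0158, 0, 0], [-0.0158, 0, 0], [-0.0158, 0, 0], [-0.0158, 0, 0], [0, 0, 0], [0, 0, 0]])

```text
t: 6.42
eef_pos: [582.9, 273.7, 149.0]
orientation: [0.466, 0.532, -0.467, 0.531]
ft_force: [0.0, -0.4, -1.8]
finger_gap: 55.2
```

```bash
python3 go.py 596.5 -187 100 0.133
```

```text
t 6.42 pos [582.9 273.7 149. ] gap 55.2 q7 -0.41 q [-0.4   0.54 -0.12  1.64  0.07  0.96 -0.41] F [ 0.  -0.4 -1.8]
turn total [-0.0005  0.      0.0003] rows>= 1
shift total [ 0.613 -0.595  5.731] rows>= 13
```

Emit:
arm_command(dp=[[0, 0, 0.15], [0, -0.042, 0.3], [0, -0.042, 0.4], [0, -0.042, 0.4], [0, -0.042, 0.4], [0, -0.042, 0.4], [0, -0.042, 0.4], [0, -0.042, 0.4], [0, -0.042, 0.4], [0, -0.042, 0.4], [0, -0.042, 0.4], [0, -0.042, 0.4], [0, -0.042, 0.4], [0, -0.042, 0.4], [0, -0.042, 0.3], [0, 0, 0.18], [0, 0, 0], [0, 0, 0], [0, 0, 0]], turn=[[0, 0, 0], [0, 0, 0], [0, 0, 0], [0, 0, 0], [0, 0, 0], [0, 0, 0], [0, 0, 0], [0, 0, 0], [0, 0, 0], [0, 0, 0], [0, 0, 0], [0, 0, 0], [0, 0, 0], [0, 0, 0], [0, 0, 0], [0, 0, 0], [0, 0, 0], [0, 0, 0], [0, 0, 0]])

```text
t: 8.0
eef_pos: [597.9, -184.3, 149.6]
orientation: [0.466, 0.533, -0.465, 0.532]
ft_force: [0.0, -0.4, -2.2]
finger_gap: 55.4
```

```bash
python3 go.py 596.5 -187 14 0.133;python3 -c "
from h import *
cv2.imwrite('pics/s2.png',get_image('top')[120:300,230:450].repeat(3,0).repeat(3,1))"
```

```text
t 8.00 pos [ 597.9 -184.3  149.6] gap 55.4 q7 0.38 q [ 0.27  0.51 -0.02  1.7   0.01  0.94  0.38] F [ 0.  -0.4 -2.2]
turn total [ 0.0002 -0.0003  0.    ] rows>= 1
shift total [ 1.695 -0.022  0.031] rows>= 4
```

View pics/s2.png

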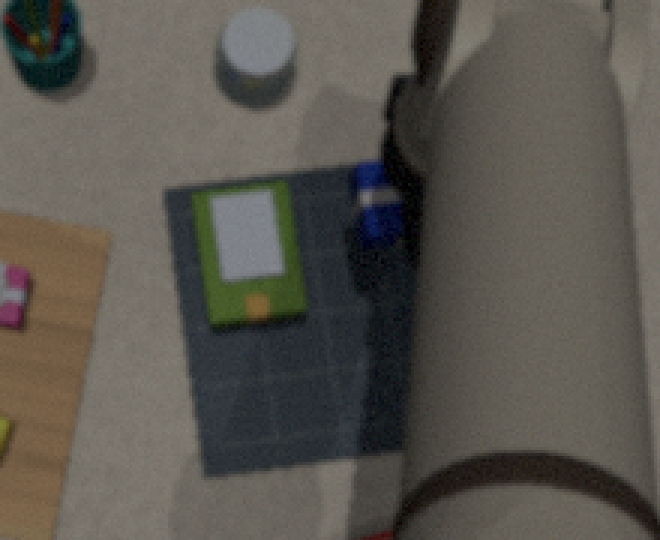

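Emit:
arm_command(dp=[[0.15, -0.02, 0.03], [0.3, 0, 0], [0.35, 0, 0], [0.35, 0, 0], [0.25, 0, 0], [0.13, 0, 0], [0.07, 0, 0], [0.05, 0, 0], [0, 0, 0], [0, 0, 0], [0, 0, 0]], turn=[[0, 0, 0], [0, 0, 0], [0, 0, 0], [0, 0, 0], [0, 0, 0], [0, 0, 0], [0, 0, 0], [0, 0, 0], [0, 0, 0], [0, 0, 0], [0, 0, 0]])

```text
t: 8.97
eef_pos: [597.7, -189.2, 19.3]
orientation: [0.466, 0.531, -0.465, 0.533]
ft_force: [0.5, 0.5, -2.5]
finger_gap: 55.5
```

```bash
python3 go.py 596.5 -187 13 0.133
```

```text
t 8.97 pos [ 597.7 -189.2   19.3] gap 55.5 q7 0.38 q [ 0.28  0.69 -0.02  1.75  0.02  0.7   0.38] F [ 0.5  0.5 -2.5]
turn total [ 0.0001  0.0002 -0.0004] rows>= 1
shift total [ 0.079 -0.012 -0.029] rows>= 1
```

Emit:
arm_command(dp=[[0.02, 0, -0.012], [0.02, 0, 0], [0.02, 0, 0], [0.01, 0, 0], [0, 0, 0], [0, 0, 0]], turn=[[0, 0, 0], [0, 0, 0], [0, 0, 0], [0, 0, 0], [0, 0, 0], [0, 0, 0]])

```text
t: 9.47
eef_pos: [596.6, -188.0, 12.9]
orientation: [0.466, 0.532, -0.466, 0.532]
ft_force: [-2.3, 0.4, 4.2]
finger_gap: 55.8
```

```bash
python3 go.py 596.5 -187 13 0.133
```

```text
t 9.47 pos [ 596.6 -188.    12.9] gap 55.8 q7 0.38 q [ 0.28  0.7  -0.02  1.75  0.02  0.69  0.38] F [-2.3  0.4  4.2]
turn total [ 0.      0.     -0.0001] rows>= 1
shift total [-0.001  0.    -0.012] rows>= 1
```

Touching the mat (+4 N). Release and lift, then look at where it stands.

Emit:
arm_command(dp=[[0, 0, 0], [0, 0, 0], [0, 0, 0], [0, 0, 0], [0, 0, 0], [0, 0, 0], [0, 0, 0], [0, 0, 0], [-0.1, 0, 0], [-0.2, 0, 0], [-0.3, 0, 0], [-0.4, 0, 0], [-0.4, 0, 0], [-0.3, 0, 0], [-0.1, 0, 0], [0, 0, 0]], turn=[[0, 0, 0], [0, 0, 0], [0, 0, 0], [0, 0, 0], [0, 0, 0], [0, 0, 0], [0, 0, 0], [0, 0, 0], [0, 0, 0], [0, 0, 0], [0, 0, 0], [0, 0, 0], [0, 0, 0], [0, 0, 0], [0, 0, 0], [0, 0, 0]], claw=0)

```text
t: 10.8
eef_pos: [598.5, -188.6, 159.9]
orientation: [0.467, 0.53, -0.465, 0.534]
ft_force: [0.8, -0.2, -0.3]
finger_gap: 85.3
```

```bash
python3 go.py 553 132 130 -1.75; python3 go.py 553 132 130 -0.18
```

```text
t 10.80 pos [ 598.5 -188.6  159.9] gap 85.3 q7 0.39 q [ 0.28  0.5  -0.02  1.69  0.01  0.95  0.39] F [ 0.8 -0.2 -0.3]
turn total [-0.2003  0.0009 -0.0005] rows>= 11
shift total [ 0.373  3.842 -1.274] rows>= 10
t 10.80 pos [ 598.5 -188.6  159.9] gap 85.3 q7 0.39 q [ 0.28  0.5  -0.02  1.69  0.01  0.95  0.39] F [ 0.8 -0.2 -0.3]
turn total [ 0.0499  0.0002 -0.0009] rows>= 3
shift total [ 0.373 -1.277 -3.841] rows>= 10
```

Emit:
arm_command(dp=[[0, 0, 0], [0, 0, 0], [0, 0, 0], [0, -0.05, -0.16], [0, -0.1, -0.3], [0, -0.13, -0.4], [0, -0.13, -0.4], [0, -0.13, -0.4], [0, -0.13, -0.4], [0, -0.13, -0.4], [0, -0.13, -0.4], [0, -0.13, -0.4], [0.1, -0.11, -0.3], [0.2, -0.07, -0.2], [0.1, -0.037, -0.081], [0, 0, 0], [0, 0, 0], [0, 0, 0]], turn=[[0.0167, 0, 0], [0.0167, 0, 0], [0.0166, 0, 0], [0, 0, 0], [0, 0, 0], [0, 0, 0], [0, 0, 0], [0, 0, 0], [0, 0, 0], [0, 0, 0], [0, 0, 0], [0, 0, 0], [0, 0, 0], [0, 0, 0], [0, 0, 0], [0, 0, 0], [0, 0, 0], [0, 0, 0]])

```text
t: 12.3
eef_pos: [551.5, 130.8, 124.3]
orientation: [-0.543, -0.452, 0.544, -0.453]
ft_force: [0.1, -0.0, 0.1]
finger_gap: 85.3
```

```bash
python3 go.py 553 132 20 -0.18; python3 - <<'E'
from fit import *
ims={c:get_image(c) for c in("top","scene")}
for c in ims: cv2.imwrite(f"pics/{c}3.png",ims[c])
o,M=fit("box",(56,76,46),3,(100,100,5),(135,255,255),(597,-190,.133),ims,["scene"],pad=10)
print(o["scene"])
o,M=fit("box",(56,76,46),3,(100,100,5),(135,255,255),(597,-190,.133),ims,["top"],pad=10)
print(o["top"])
o,M=fit("box",(48,48,36),6,(150,60,10),(179,255,255),(553,132,-.18),ims,["scene"],pad=10)
print(o["scene"])
cv2.imwrite("pics/m3.png",np.hstack([ims["top"],ims["scene"]])[100:320][:, :800])
E
```

```text
t 12.30 pos [551.5 130.8 124.3] gap 85.3 q7 -0.48 q [-0.25  0.45 -0.04  1.86  0.02  0.83 -0.48] F [ 0.1 -0.   0.1]
turn total [-0.0003  0.0002 -0.    ] rows>= 1
shift total [ 1.304  0.015 -0.018] rows>= 3
[ 5.95745495e+02 -1.99158300e+02  2.70309559e-01  5.51929475e-01]
[ 580.56718135 -172.1399544     0.90252224    0.7620265 ]
[ 5.52889304e+02  1.31955046e+02 -2.59980852e-01  1.09763526e-01]
```

View pics/top3.png

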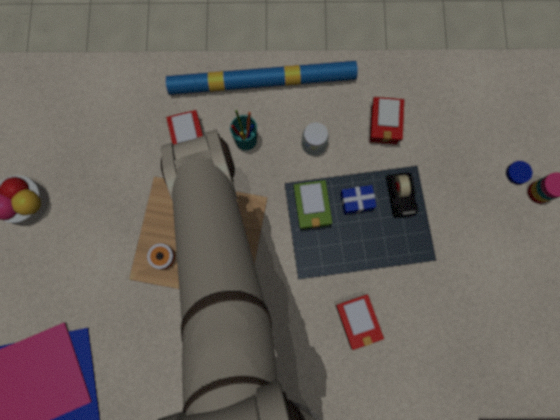

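```bash
python3 - <<'E'
from fit import *
ims={c:cv2.imread(f"pics/{c}3.png") for c in("top","scene")}
o,M=fit("box",(56,76,46),3,(108,130,15),(135,255,255),(597,-190,.133),ims,["top","scene"],pad=6)
r=[]
for c in o: print(c,np.round(o[c],3))
for c in M:
    im=cv2.resize(ims[c],None,fx=5,fy=5,interpolation=cv2.INTER_CUBIC)
    mm=cv2.resize((M[c]>.5).astype(np.uint8),None,fx=5,fy=5,interpolation=0)
    ct,_=cv2.findContours(mm,0,1);cv2.drawContours(im,ct,-1,(255,255,255),1)
    q=pj(c,verts("box",(56,76,46),*o["both"][:3],3));cv2.polylines(im,[cv2.convexHull(((q+.5)*5).astype(np.int32))],True,(0,0,255),1)
    u,v=(q.mean(0)*5).astype(int);r.append(im[v-200:v+200,u-200:u+200])
cv2.imwrite("pics/b3.png",np.hstack(r))
E
```

```text
top [ 585.772 -174.165    0.955    0.797]
scene [ 6.00296e+02 -2.05110e+02  2.46000e-01  7.75000e-01]
both [ 5.96957e+02 -1.93232e+02  1.76000e-01  1.59300e+00]
```

View pics/b3.png

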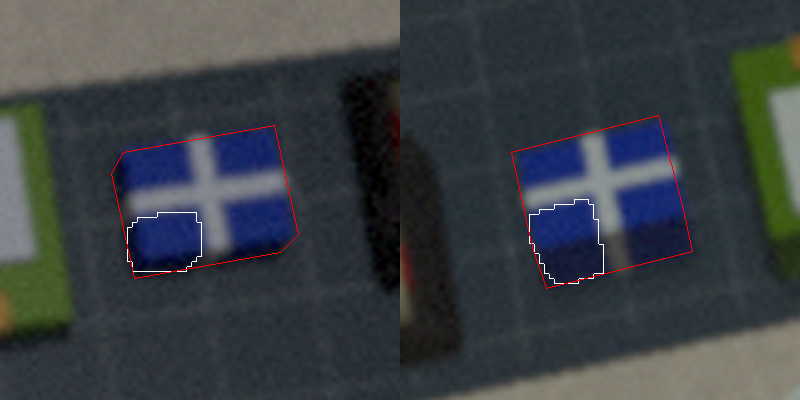

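```bash
sed -i 's/m=((l==k)\*255).astype(np.uint8)/m=((np.isin(l,[i for i in range(1,n) if st[i,4]>12]))*255).astype(np.uint8)/' fit.py; python3 - <<'E'
from fit import *
ims={c:cv2.imread(f"pics/{c}3.png") for c in("top","scene")}
o,M=fit("box",(56,76,46),3,(108,130,15),(135,255,255),(597,-190,.133),ims,["top","scene"],pad=6)
r=[]
for c in o: print(c,np.round(o[c],3))
for c in M:
    im=cv2.resize(ims[c],None,fx=5,fy=5,interpolation=cv2.INTER_CUBIC)
    mm=cv2.resize((M[c]>.5).astype(np.uint8),None,fx=5,fy=5,interpolation=0)
    ct,_=cv2.findContours(mm,0,1);cv2.drawContours(im,ct,-1,(255,255,255),1)
    q=pj(c,verts("box",(56,76,46),*o["both"][:3],3));cv2.polylines(im,[cv2.convexHull(((q+.5)*5).astype(np.int32))],True,(0,0,255),1)
    u,v=(q.mean(0)*5).astype(int);r.append(im[v-200:v+200,u-200:u+200])
cv2.imwrite("pics/b4.png",np.hstack(r))
E
```

```text
top [ 5.97843e+02 -1.93291e+02  1.32000e-01  5.00000e-02]
scene [ 5.96565e+02 -1.91373e+02  1.21000e-01  6.00000e-02]
both [ 5.97289e+02 -1.92291e+02  1.44000e-01  1.27000e-01]
```

View pics/b4.png

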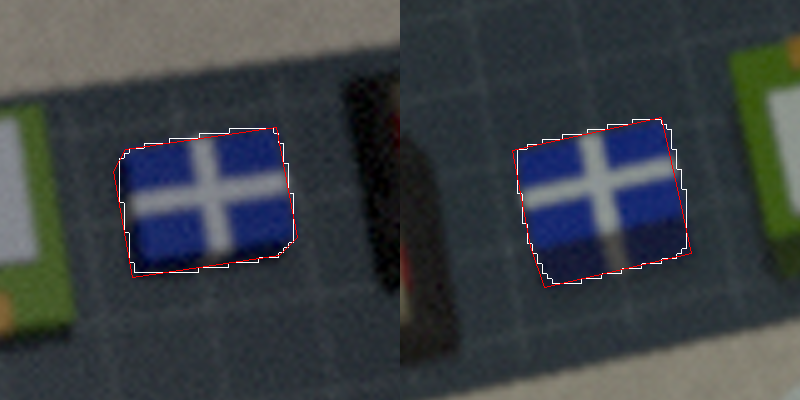

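Emit:
arm_command(dp=[[0.15, 0.01, -0.015], [0.3, 0, 0], [0.35, 0, 0], [0.3, 0, 0], [0.2, 0, 0], [0.07, 0, 0], [0, 0, 0], [0, 0, 0], [0, 0, 0]], turn=[[0, 0, 0], [0, 0, 0], [0, 0, 0], [0, 0, 0], [0, 0, 0], [0, 0, 0], [0, 0, 0], [0, 0, 0], [0, 0, 0]])

```text
t: 13.15
eef_pos: [553.4, 133.8, 15.8]
orientation: [0.544, 0.452, -0.542, 0.453]
ft_force: [1.5, 1.1, -0.5]
finger_gap: 85.5
```

```bash
python3 go.py 553 132 14 -0.18
```

```text
t 13.15 pos [553.4 133.8  15.8] gap 85.5 q7 -0.49 q [-0.26  0.62 -0.03  1.9   0.03  0.62 -0.49] F [ 1.5  1.1 -0.5]
turn total [-0.0002 -0.0002 -0.0003] rows>= 1
shift total [ 0.023 -0.001  0.023] rows>= 1
```

Emit:
arm_command(dp=[[0, 0, 0.015], [0, 0, 0], [0, 0, 0], [0, 0, 0], [0, 0, 0], [0, 0, 0], [0, 0, 0], [0, 0, 0], [0, 0, 0], [0, 0, 0], [0, 0, 0]], turn=[[0, 0, 0], [0, 0, 0], [0, 0, 0], [0, 0, 0], [0, 0, 0], [0, 0, 0], [0, 0, 0], [0, 0, 0], [0, 0, 0], [0, 0, 0], [0, 0, 0]], claw=255, force=35)

```text
t: 14.07
eef_pos: [552.7, 132.6, 15.7]
orientation: [0.544, 0.453, -0.543, 0.453]
ft_force: [-0.9, -0.4, 6.6]
finger_gap: 47.4
```

Emit:
arm_command(dp=[[-0.1, 0, 0], [-0.2, 0, 0], [-0.35, 0, 0], [-0.4, 0, 0], [-0.4, 0, 0], [-0.35, 0, 0], [-0.2, 0, 0], [0, 0, 0], [0, 0, 0], [0, 0, 0], [0, 0, 0], [0, 0, 0]], turn=[[0, 0, 0], [0, 0, 0], [0, 0, 0], [0, 0, 0], [0, 0, 0], [0, 0, 0], [0, 0, 0], [-0.0166, 0, 0], [-0.0166, 0, 0], [-0.0166, 0, 0], [0, 0, 0], [0, 0, 0]])

```text
t: 15.07
eef_pos: [551.7, 132.4, 174.8]
orientation: [0.467, 0.531, -0.467, 0.531]
ft_force: [0.0, 1.2, -0.7]
finger_gap: 47.6
```

```bash
python3 go.py 597.3 -192 130 0.133
```

```text
t 15.07 pos [551.7 132.4 174.8] gap 47.6 q7 -0.19 q [-0.2   0.39 -0.1   1.82  0.05  0.93 -0.19] F [ 0.   1.2 -0.7]
turn total [-0.0006 -0.      0.    ] rows>= 1
shift total [0.56  0.027 4.095] rows>= 10
```

Emit:
arm_command(dp=[[0, 0.002, 0.15], [0, 0.002, 0.3], [0, 0.002, 0.4], [0, 0.002, 0.4], [0, 0.002, 0.4], [0, 0.002, 0.4], [0, 0.002, 0.4], [0, 0.002, 0.4], [0, 0.002, 0.4], [0, 0.002, 0.4], [0, 0.002, 0.3], [0, 0.002, 0.145], [0, 0, 0], [0, 0, 0], [0, 0, 0], [0, 0, 0]], turn=[[0, 0, 0], [0, 0, 0], [0, 0, 0], [0, 0, 0], [0, 0, 0], [0, 0, 0], [0, 0, 0], [0, 0, 0], [0, 0, 0], [0, 0, 0], [0, 0, 0], [0, 0, 0], [0, 0, 0], [0, 0, 0], [0, 0, 0], [0, 0, 0]])

```text
t: 16.4
eef_pos: [597.2, -189.0, 174.6]
orientation: [0.465, 0.533, -0.465, 0.532]
ft_force: [0.0, 0.5, 0.1]
finger_gap: 47.2
```

```bash
python3 go.py 597.3 -192 64 0.133
```

```text
t 16.40 pos [ 597.2 -189.   174.6] gap 47.2 q7 0.40 q [ 0.26  0.48  0.    1.68 -0.    0.98  0.4 ] F [0.  0.5 0.1]
turn total [ 0.0004 -0.0002  0.    ] rows>= 1
shift total [ 1.383 -0.004  0.037] rows>= 4
```

Emit:
arm_command(dp=[[0.15, 0, 0.02], [0.3, 0, 0], [0.35, 0, 0], [0.3, 0, 0], [0.18, 0, 0], [0.08, 0, 0], [0, 0, 0], [0, 0, 0], [0, 0, 0], [0, 0, 0]], turn=[[0, 0, 0], [0, 0, 0], [0, 0, 0], [0, 0, 0], [0, 0, 0], [0, 0, 0], [0, 0, 0], [0, 0, 0], [0, 0, 0], [0, 0, 0]])

```text
t: 17.23
eef_pos: [598.5, -193.8, 67.4]
orientation: [0.466, 0.531, -0.465, 0.533]
ft_force: [-0.3, 0.1, -1.0]
finger_gap: 47.5
```

```bash
for i in 1 2 ; do python3 go.py 597.3 -192 59 0.133;done; python3 - <<'E'
from h import *
im=get_image("scene");cv2.imwrite("pics/p5.png",cv2.resize(im[150:300,130:310],None,fx=4,fy=4,interpolation=cv2.INTER_CUBIC))
E
```

```text
t 17.23 pos [ 598.5 -193.8   67.4] gap 47.5 q7 0.40 q [ 0.27  0.62  0.    1.73 -0.    0.79  0.4 ] F [-0.3  0.1 -1. ]
turn total [-0.0001  0.0002 -0.0004] rows>= 1
shift total [ 0.105 -0.012 -0.024] rows>= 1
t 17.23 pos [ 598.5 -193.8   67.4] gap 47.5 q7 0.40 q [ 0.27  0.62  0.    1.73 -0.    0.79  0.4 ] F [-0.3  0.1 -1. ]
turn total [-0.0001  0.0002 -0.0004] rows>= 1
shift total [ 0.105 -0.012 -0.024] rows>= 1
```

View pics/p5.png

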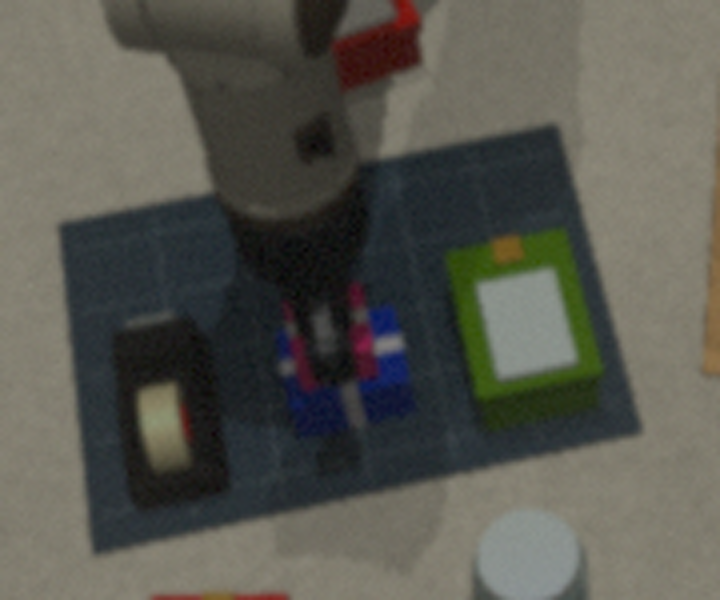

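Emit:
arm_command(dp=[[0.03, -0.008, -0.015], [0.03, 0, 0], [0.02, 0, 0], [0.01, 0, 0], [0, 0, 0], [0, 0, 0], [0, 0, 0]], turn=[[0, 0, 0], [0, 0, 0], [0, 0, 0], [0, 0, 0], [0, 0, 0], [0, 0, 0], [0, 0, 0]])

```text
t: 17.87
eef_pos: [596.3, -192.4, 58.7]
orientation: [0.466, 0.532, -0.466, 0.532]
ft_force: [-1.4, -0.1, 1.2]
finger_gap: 47.7
```

Emit:
arm_command(dp=[[0.01, 0, 0], [0, 0, 0], [0, 0, 0], [0, 0, 0]], turn=[[0, 0, 0], [0, 0, 0], [0, 0, 0], [0, 0, 0]])

```text
t: 18.2
eef_pos: [596.4, -192.4, 58.7]
orientation: [0.466, 0.532, -0.466, 0.532]
ft_force: [-2.9, 1.5, 7.5]
finger_gap: 47.4
```

Emit:
arm_command(dp=[[0, 0, 0], [0, 0, 0], [0, 0, 0], [0, 0, 0], [0, 0, 0], [0, 0, 0], [0, 0, 0], [-0.05, 0, 0], [-0.1, 0, 0], [-0.2, 0, 0], [-0.35, 0, 0], [-0.4, 0, 0], [-0.3, 0, 0], [-0.1, 0, 0], [0, 0, 0], [0, 0, 0]], turn=[[0, 0, 0], [0, 0, 0], [0, 0, 0], [0, 0, 0], [0, 0, 0], [0, 0, 0], [0, 0, 0], [0, 0, 0], [0, 0, 0], [0, 0, 0], [0, 0, 0], [0, 0, 0], [0, 0, 0], [0, 0, 0], [0, 0, 0], [0, 0, 0]], claw=0)

```text
t: 19.53
eef_pos: [596.4, -192.4, 178.1]
orientation: [0.466, 0.532, -0.466, 0.532]
ft_force: [0.1, 0.1, 0.6]
finger_gap: 85.6
```

```bash
python3 go.py 455 294 130 -1.2;python3 go.py 455 294 130 0.133
```

```text
t 19.53 pos [ 596.4 -192.4  178.1] gap 85.6 q7 0.40 q [ 0.26  0.48  0.01  1.67 -0.    0.99  0.4 ] F [0.1 0.1 0.6]
turn total [ 2.12e-01 -0.00e+00 -1.00e-04] rows>= 11
shift total [ 0.602 -6.308 -0.556] rows>= 15
t 19.53 pos [ 596.4 -192.4  178.1] gap 85.6 q7 0.40 q [ 0.26  0.48  0.01  1.67 -0.    0.99  0.4 ] F [0.1 0.1 0.6]
turn total [-0.0001  0.     -0.0001] rows>= 1
shift total [ 0.602 -0.946 -6.261] rows>= 15
```

Emit:
arm_command(dp=[[0, 0, 0], [0, 0, 0], [0, 0, 0], [0, 0, 0], [0, 0, 0], [0, 0, 0], [0, 0, 0], [0, 0, 0]], turn=[[0.0167, 0, 0], [0.0167, 0, 0], [0.0167, 0, 0], [0.0167, 0, 0], [0.0167, 0, 0], [0.0167, 0, 0], [0.0167, 0, 0], [0, 0, 0]])

```text
t: 20.2
eef_pos: [594.9, -192.0, 175.4]
orientation: [-0.625, -0.329, 0.628, -0.327]
ft_force: [0.1, -1.1, 0.2]
finger_gap: 85.2
```

```bash
python3 go.py 455 294 120 -0.6
```

```text
t 20.20 pos [ 594.9 -192.   175.4] gap 85.2 q7 -0.26 q [ 0.15  0.48  0.17  1.68 -0.09  0.99 -0.26] F [ 0.1 -1.1  0.2]
turn total [-0.001   0.0003  0.0006] rows>= 1
shift total [ 0.693 -4.874 -4.026] rows>= 15
```

Emit:
arm_command(dp=[[0, -0.12, -0.1], [0, -0.22, -0.18], [0, -0.3, -0.25], [0, -0.3, -0.25], [0, -0.3, -0.25], [0, -0.3, -0.25], [0, -0.3, -0.25], [0, -0.3, -0.25], [0, -0.3, -0.25], [0, -0.3, -0.25], [0, -0.3, -0.25], [0, -0.3, -0.25], [0, -0.3, -0.25], [0, -0.3, -0.25], [0.2, -0.3, -0.25], [0.2, -0.3, -0.25], [0.2, -0.22, -0.18], [0.09, -0.11, -0.066], [0, 0, 0], [0, 0, 0]], turn=[[0, 0, 0], [0, 0, 0], [0, 0, 0], [0, 0, 0], [0, 0, 0], [0, 0, 0], [0, 0, 0], [0, 0, 0], [0, 0, 0], [0, 0, 0], [0, 0, 0], [0, 0, 0], [0, 0, 0], [0, 0, 0], [0, 0, 0], [0, 0, 0], [0, 0, 0], [0, 0, 0], [0, 0, 0], [0, 0, 0]])

```text
t: 21.87
eef_pos: [457.1, 292.9, 122.1]
orientation: [-0.625, -0.33, 0.626, -0.33]
ft_force: [0.3, -0.8, 0.7]
finger_gap: 85.1
```

```bash
python3 go.py 455 294 14 -0.6
cat > pinkchk.py <<'E'
from fit import *
import sys
ims={c:get_image(c) for c in("top","scene")}
for c in ims: cv2.imwrite(f"pics/{c}{sys.argv[1]}.png",ims[c])
r=[]
o,M=fit("box",(48,48,36),49,(150,60,10),(179,255,255),(597,-192,.133),ims,["top","scene"],pad=8)
for c in o: print("pink",c,np.round(o[c],3))
for c in M:
    im=cv2.resize(ims[c],None,fx=5,fy=5,interpolation=cv2.INTER_CUBIC)
    q=pj(c,verts("box",(48,48,36),*o["both"][:3],49));cv2.polylines(im,[cv2.convexHull(((q+.5)*5).astype(np.int32))],True,(0,0,255),1)
    u,v=(q.mean(0)*5).astype(int);r.append(im[v-200:v+200,u-200:u+200])
cv2.imwrite("pics/pk%s.png"%sys.argv[1],np.hstack(r))
E
python3 pinkchk.py 6
```

```text
t 21.87 pos [457.1 292.9 122.1] gap 85.1 q7 -1.23 q [-0.6   0.42 -0.02  1.92  0.01  0.8  -1.23] F [ 0.3 -0.8  0.7]
turn total [-0.      0.0003  0.    ] rows>= 1
shift total [ 1.352 -0.03   0.004] rows>= 4
pink top [ 5.98638e+02 -1.94212e+02  1.25000e-01  8.30000e-02]
pink scene [ 5.95043e+02 -1.92739e+02  4.90000e-02  8.90000e-02]
pink both [ 5.96992e+02 -1.93323e+02  7.60000e-02  2.17000e-01]
```

View pics/pk6.png

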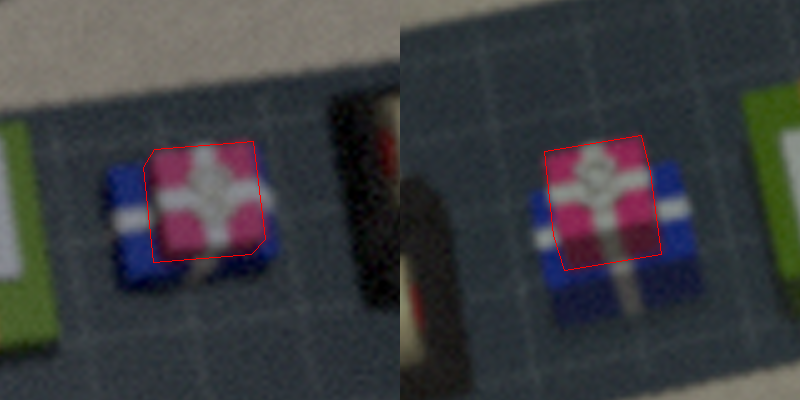

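Emit:
arm_command(dp=[[0.15, -0.018, 0.002], [0.3, 0, 0], [0.35, 0, 0], [0.3, 0, 0], [0.18, 0, 0], [0.08, 0, 0], [0, 0, 0], [0, 0, 0], [0, 0, 0]], turn=[[0, 0, 0], [0, 0, 0], [0, 0, 0], [0, 0, 0], [0, 0, 0], [0, 0, 0], [0, 0, 0], [0, 0, 0], [0, 0, 0]])

```text
t: 22.72
eef_pos: [458.1, 294.5, 15.4]
orientation: [0.627, 0.329, -0.625, 0.329]
ft_force: [-0.5, 0.3, 0.0]
finger_gap: 85.4
```

Emit:
arm_command(dp=[[0, 0, 0], [0, 0, 0], [0, 0, 0], [0, 0, 0], [0, 0, 0], [0, 0, 0], [0, 0, 0], [0, 0, 0], [0, 0, 0], [0, 0, 0]], turn=[[0, 0, 0], [0, 0, 0], [0, 0, 0], [0, 0, 0], [0, 0, 0], [0, 0, 0], [0, 0, 0], [0, 0, 0], [0, 0, 0], [0, 0, 0]], claw=255, force=40)

```text
t: 23.55
eef_pos: [457.4, 294.9, 15.3]
orientation: [0.626, 0.329, -0.625, 0.329]
ft_force: [-0.4, -1.1, 6.5]
finger_gap: 59.0
```

Emit:
arm_command(dp=[[-0.1, 0, 0], [-0.2, 0, 0], [-0.35, 0, 0], [-0.4, 0, 0], [-0.4, 0, 0], [-0.35, 0, 0], [-0.2, 0, 0], [0, 0, 0], [0, 0, 0]], turn=[[0, 0, 0], [0, 0, 0], [0, 0, 0], [0, 0, 0], [0, 0, 0], [0, 0, 0], [0, 0, 0], [0, 0, 0], [0, 0, 0]])

```text
t: 24.3
eef_pos: [457.1, 294.8, 175.2]
orientation: [0.627, 0.329, -0.625, 0.329]
ft_force: [-0.7, -0.1, -1.1]
finger_gap: 59.0
```

```bash
python3 go.py 498.2 -319.8 175 -0.6;python3 go.py 498.2 -319.8 175 -1.438
```

```text
t 24.30 pos [457.1 294.8 175.2] gap 59.0 q7 -1.23 q [-0.6   0.34 -0.02  1.89  0.01  0.91 -1.23] F [-0.7 -0.1 -1.1]
turn total [-0.0004 -0.0004 -0.0001] rows>= 1
shift total [3.000e-03 4.762e+00 6.051e+00] rows>= 18
t 24.30 pos [457.1 294.8 175.2] gap 59.0 q7 -1.23 q [-0.6   0.34 -0.02  1.89  0.01  0.91 -1.23] F [-0.7 -0.1 -1.1]
turn total [ 0.133  -0.0005  0.    ] rows>= 7
shift total [3.000e-03 7.683e+00 5.080e-01] rows>= 18
```

Emit:
arm_command(dp=[[0, 0.14, 0.18], [0, 0.26, 0.33], [0, 0.262, 0.333], [0, 0.27, 0.34], [0, 0.27, 0.34], [0, 0.27, 0.34], [0, 0.27, 0.34], [0, 0.27, 0.34], [0, 0.27, 0.34], [0, 0.27, 0.34], [0, 0.27, 0.34], [0, 0.27, 0.34], [0, 0.27, 0.34], [0, 0.27, 0.34], [0, 0.27, 0.34], [0, 0.27, 0.34], [0, 0.26, 0.34], [0, 0.2, 0.28], [0, 0.13, 0.168], [0, 0, 0]], turn=[[0, 0, 0], [0, 0, 0], [0, 0, 0], [0, 0, 0], [0, 0, 0], [0, 0, 0], [0, 0, 0], [0, 0, 0], [0, 0, 0], [0, 0, 0], [0, 0, 0], [0, 0, 0], [0, 0, 0], [0, 0, 0], [0, 0, 0], [0, 0, 0], [0, 0, 0], [0, 0, 0], [0, 0, 0], [0, 0, 0]])

```text
t: 25.97
eef_pos: [493.6, -325.4, 172.0]
orientation: [-0.625, -0.327, 0.628, -0.327]
ft_force: [0.1, -0.1, -0.9]
finger_gap: 59.1
```

Emit:
arm_command(dp=[[0, 0, 0], [0, 0, 0], [0, 0, 0], [0, 0, 0], [0, 0, 0], [0, 0, 0], [0, 0, 0], [0, 0, 0], [0, 0, 0], [0, 0, 0]], turn=[[0.0166, 0, 0], [0.0166, 0, 0], [0.0166, 0, 0], [0.0166, 0, 0], [0.0166, 0, 0], [0.0166, 0, 0], [0.0166, 0, 0], [0.0166, 0, 0], [0, 0, 0], [0, 0, 0]])

```text
t: 26.8
eef_pos: [495.6, -319.0, 172.5]
orientation: [-0.705, -0.049, 0.706, -0.048]
ft_force: [0.2, -0.3, -0.9]
finger_gap: 59.3
```

```bash
python3 go.py 498.2 -319.8 20 -1.438
```

```text
t 26.80 pos [ 495.6 -319.   172.5] gap 59.3 q7 -0.71 q [ 0.18  0.45  0.45  1.78 -0.23  0.96 -0.71] F [ 0.2 -0.3 -0.9]
turn total [0.0008 0.0004 0.0002] rows>= 1
shift total [ 1.906  0.014 -0.031] rows>= 5
```

Emit:
arm_command(dp=[[0.15, 0.01, -0.05], [0.3, 0, 0], [0.4, 0, 0], [0.4, 0, 0], [0.35, 0, 0], [0.2, 0, 0], [0.1, 0, 0], [0, 0, 0], [0, 0, 0], [0, 0, 0]], turn=[[0, 0, 0], [0, 0, 0], [0, 0, 0], [0, 0, 0], [0, 0, 0], [0, 0, 0], [0, 0, 0], [0, 0, 0], [0, 0, 0], [0, 0, 0]])

```text
t: 27.63
eef_pos: [501.3, -321.3, 23.0]
orientation: [0.706, 0.047, -0.705, 0.048]
ft_force: [-0.1, -0.8, -0.6]
finger_gap: 58.8
```

```bash
python3 go.py 500 -319.8 12.3 -1.438
```

```text
t 27.63 pos [ 501.3 -321.3   23. ] gap 58.8 q7 -0.62 q [ 0.25  0.67  0.36  1.84 -0.35  0.69 -0.62] F [-0.1 -0.8 -0.6]
turn total [ 0.0003 -0.0003 -0.0002] rows>= 1
shift total [ 0.133 -0.021  0.013] rows>= 1
```

Emit:
arm_command(dp=[[0.04, -0.01, 0.005], [0.04, 0, 0], [0.03, 0, 0], [0.015, 0, 0], [0, 0, 0], [0, 0, 0], [0, 0, 0]], turn=[[0, 0, 0], [0, 0, 0], [0, 0, 0], [0, 0, 0], [0, 0, 0], [0, 0, 0], [0, 0, 0]])

```text
t: 28.22
eef_pos: [500.0, -319.7, 12.4]
orientation: [0.706, 0.047, -0.705, 0.047]
ft_force: [-1.9, 1.9, 5.8]
finger_gap: 58.8
```

Emit:
arm_command(dp=[[0, 0, 0], [0, 0, 0], [0, 0, 0], [0, 0, 0], [0, 0, 0], [0, 0, 0], [0, 0, 0], [0, 0, 0], [-0.1, 0, 0], [-0.2, 0, 0], [-0.3, 0, 0], [-0.4, 0, 0], [-0.4, 0, 0], [-0.3, 0, 0], [-0.2, 0, 0], [-0.1, 0, 0], [0, 0, 0], [0, 0, 0]], turn=[[0, 0, 0], [0, 0, 0], [0, 0, 0], [0, 0, 0], [0, 0, 0], [0, 0, 0], [0, 0, 0], [0, 0, 0], [0, 0, 0], [0, 0, 0], [0, 0, 0], [0, 0, 0], [0, 0, 0], [0, 0, 0], [0, 0, 0], [0, 0, 0], [0, 0, 0], [0, 0, 0]], claw=0)

```text
t: 29.72
eef_pos: [499.7, -319.6, 171.8]
orientation: [0.706, 0.047, -0.705, 0.047]
ft_force: [-0.1, -0.2, 0.7]
finger_gap: 85.4
```

```bash
python3 go.py 435.4 145 130 -0.375;python3 go.py 435.4 145 130 -1.946
```

```text
t 29.72 pos [ 499.7 -319.6  171.8] gap 85.4 q7 -0.71 q [ 0.18  0.46  0.45  1.78 -0.24  0.96 -0.71] F [-0.1 -0.2  0.7]
turn total [-1.69e-01 -1.00e-04  0.00e+00] rows>= 9
shift total [ 0.522 -2.875 -5.109] rows>= 14
t 29.72 pos [ 499.7 -319.6  171.8] gap 85.4 q7 -0.71 q [ 0.18  0.46  0.45  1.78 -0.24  0.96 -0.71] F [-0.1 -0.2  0.7]
turn total [ 0.0811 -0.      0.    ] rows>= 5
shift total [ 0.522 -5.109  2.876] rows>= 14
```

Emit:
arm_command(dp=[[0, 0, 0], [0, 0, 0], [0, 0, 0], [0, 0, 0], [0, 0, 0], [0, 0, 0], [0, 0, 0], [0, 0, 0], [0, 0, 0], [0, 0, 0], [0, 0, 0], [0, 0, 0]], turn=[[-0.0169, 0, 0], [-0.0169, 0, 0], [-0.0169, 0, 0], [-0.0169, 0, 0], [-0.0169, 0, 0], [-0.0169, 0, 0], [-0.0169, 0, 0], [-0.0169, 0, 0], [-0.0169, 0, 0], [-0.0169, 0, 0], [0, 0, 0], [0, 0, 0]])

```text
t: 30.72
eef_pos: [498.9, -319.4, 170.3]
orientation: [-0.585, -0.398, 0.585, -0.396]
ft_force: [0.1, -0.5, -0.3]
finger_gap: 85.6
```

Emit:
arm_command(dp=[[0, -0.1, -0.18], [0, -0.18, -0.31], [0, -0.2, -0.36], [0, -0.2, -0.36], [0, -0.2, -0.36], [0, -0.2, -0.36], [0, -0.2, -0.36], [0, -0.2, -0.36], [0, -0.2, -0.36], [0, -0.2, -0.36], [0, -0.2, -0.36], [0, -0.2, -0.36], [0.1, -0.2, -0.36], [0.2, -0.19, -0.33], [0.1, -0.13, -0.22], [0.1, -0.075, -0.109], [0, 0, 0], [0, 0, 0], [0, 0, 0]], turn=[[0, 0, 0], [0, 0, 0], [0, 0, 0], [0, 0, 0], [0, 0, 0], [0, 0, 0], [0, 0, 0], [0, 0, 0], [0, 0, 0], [0, 0, 0], [0, 0, 0], [0, 0, 0], [0, 0, 0], [0, 0, 0], [0, 0, 0], [0, 0, 0], [0, 0, 0], [0, 0, 0], [0, 0, 0]])

```text
t: 32.3
eef_pos: [435.7, 143.6, 131.9]
orientation: [-0.585, -0.397, 0.585, -0.397]
ft_force: [0.5, -0.4, -0.2]
finger_gap: 85.2
```

```bash
python3 go.py 435.4 145 14 -0.375
```

```text
t 32.30 pos [435.7 143.6 131.9] gap 85.2 q7 -0.76 q [-0.36  0.27 -0.02  2.11  0.01  0.76 -0.76] F [ 0.5 -0.4 -0.2]
turn total [-0.0004  0.0001  0.    ] rows>= 1
shift total [ 1.474 -0.01  -0.015] rows>= 4
```

Emit:
arm_command(dp=[[0.15, -0.008, -0.01], [0.3, 0, 0], [0.4, 0, 0], [0.35, 0, 0], [0.23, 0, 0], [0.1, 0, 0], [0.05, 0, 0], [0, 0, 0], [0, 0, 0], [0, 0, 0]], turn=[[0, 0, 0], [0, 0, 0], [0, 0, 0], [0, 0, 0], [0, 0, 0], [0, 0, 0], [0, 0, 0], [0, 0, 0], [0, 0, 0], [0, 0, 0]])

```text
t: 33.13
eef_pos: [436.4, 145.9, 6.7]
orientation: [0.585, 0.398, -0.584, 0.398]
ft_force: [-0.4, -0.6, 0.8]
finger_gap: 85.4
```

Emit:
arm_command(dp=[[0, 0, 0], [0, 0, 0], [0, 0, 0], [0, 0, 0], [0, 0, 0], [0, 0, 0], [0, 0, 0], [0, 0, 0], [0, 0, 0], [0, 0, 0], [0, 0, 0]], turn=[[0, 0, 0], [0, 0, 0], [0, 0, 0], [0, 0, 0], [0, 0, 0], [0, 0, 0], [0, 0, 0], [0, 0, 0], [0, 0, 0], [0, 0, 0], [0, 0, 0]], claw=255, force=35)

```text
t: 34.05
eef_pos: [435.5, 145.9, 6.1]
orientation: [0.585, 0.398, -0.584, 0.398]
ft_force: [-0.2, 0.0, 6.9]
finger_gap: 43.5
```

```bash
python3 go.py 435.4 145 8 -0.375
```

```text
t 34.05 pos [435.5 145.9   6.1] gap 43.5 q7 -0.78 q [-0.37  0.51 -0.02  2.17  0.02  0.46 -0.78] F [-0.2  0.   6.9]
turn total [ 0.     -0.0001 -0.0001] rows>= 1
shift total [-0.024  0.003  0.011] rows>= 1
```

Emit:
arm_command(dp=[[-0.1, 0, 0], [-0.2, 0, 0], [-0.35, 0, 0], [-0.4, 0, 0], [-0.4, 0, 0], [-0.35, 0, 0], [-0.2, 0, 0], [0, 0, 0], [0, 0, 0]], turn=[[0, 0, 0], [0, 0, 0], [0, 0, 0], [0, 0, 0], [0, 0, 0], [0, 0, 0], [0, 0, 0], [0, 0, 0], [0, 0, 0]])

```text
t: 34.8
eef_pos: [435.6, 145.8, 166.4]
orientation: [0.585, 0.398, -0.584, 0.398]
ft_force: [-0.0, 0.2, -2.4]
finger_gap: 43.7
```

```bash
python3 go.py 475.7 -90.7 165 -0.375; python3 go.py 475.7 -90.7 165 -1.438; python3 pinkchk.py 7; python3 - <<'E'
from fit import *
r=[]
for c in("top","scene"):
    im=cv2.resize(cv2.imread(f"pics/{c}7.png"),None,fx=5,fy=5,interpolation=cv2.INTER_CUBIC)
    for z,d in((3,(60,40)),(43,(60,.1))):
        q=pj(c,verts("cyl",d,498.2,-319.8,0,z));cv2.polylines(im,[cv2.convexHull(((q+.5)*5).astype(np.int32))],True,(0,0,255),1)
    q=pj(c,verts("box",(44,44,30),475.7,-90.7,.133,3));cv2.polylines(im,[cv2.convexHull(((q+.5)*5).astype(np.int32))],True,(0,255,255),1)
    u,v=(pj(c,[[540,-260,3]])[0]*5).astype(int);r.append(im[v-200:v+200,u-200:u+200])
cv2.imwrite("pics/sp7.png",np.hstack(r))
E
```

```text
t 34.80 pos [435.6 145.8 166.4] gap 43.7 q7 -0.76 q [-0.36  0.22 -0.02  2.09  0.01  0.84 -0.76] F [-0.   0.2 -2.4]
turn total [-0.     -0.0002 -0.0003] rows>= 1
shift total [0.017 1.55  2.567] rows>= 7
t 34.80 pos [435.6 145.8 166.4] gap 43.7 q7 -0.76 q [-0.36  0.22 -0.02  2.09  0.01  0.84 -0.76] F [-0.   0.2 -2.4]
turn total [ 1.692e-01 -4.000e-04 -1.000e-04] rows>= 9
shift total [ 0.017  2.996 -0.106] rows>= 7
pink top [ 5.98543e+02 -1.94352e+02  1.30000e-01  6.50000e-02]
pink scene [ 5.95043e+02 -1.92739e+02  4.90000e-02  8.90000e-02]
pink both [ 5.97268e+02 -1.94025e+02  1.19000e-01  2.16000e-01]
```

View pics/sp7.png

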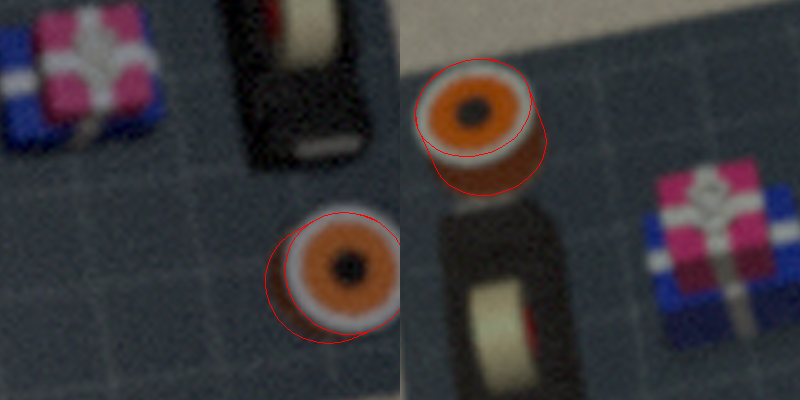

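Emit:
arm_command(dp=[[0, 0.08, 0.14], [0, 0.16, 0.26], [0, 0.21, 0.34], [0, 0.21, 0.34], [0, 0.21, 0.35], [0, 0.21, 0.35], [0, 0.21, 0.35], [0, 0.16, 0.27], [0, 0.1, 0.167], [0, 0, 0]], turn=[[0, 0, 0], [0, 0, 0], [0, 0, 0], [0, 0, 0], [0, 0, 0], [0, 0, 0], [0, 0, 0], [0, 0, 0], [0, 0, 0], [0, 0, 0]])

```text
t: 35.73
eef_pos: [474.2, -95.3, 163.8]
orientation: [-0.584, -0.396, 0.587, -0.396]
ft_force: [-0.2, 0.4, -0.9]
finger_gap: 43.8
```

Emit:
arm_command(dp=[[0, 0, 0], [0, 0, 0], [0, 0, 0], [0, 0, 0], [0, 0, 0], [0, 0, 0], [0, 0, 0], [0, 0, 0], [0, 0, 0], [0, 0, 0], [0, 0, 0], [0, 0, 0], [0, 0, 0]], turn=[[0.0169, 0, 0], [0.0169, 0, 0], [0.0169, 0, 0], [0.0169, 0, 0], [0.0169, 0, 0], [0.0169, 0, 0], [0.0169, 0, 0], [0.0169, 0, 0], [0.0169, 0, 0], [0.0169, 0, 0], [0, 0, 0], [0, 0, 0], [0, 0, 0]])

```text
t: 36.82
eef_pos: [474.8, -90.2, 164.7]
orientation: [-0.705, -0.049, 0.706, -0.049]
ft_force: [0.6, 0.8, -1.5]
finger_gap: 43.5
```

```bash
python3 go.py 475.7 -90.7 12 -1.438
```

```text
t 36.82 pos [474.8 -90.2 164.7] gap 43.5 q7 -1.20 q [-0.14  0.27  0.31  2.04 -0.11  0.85 -1.2 ] F [ 0.6  0.8 -1.5]
turn total [0.0008 0.0003 0.0001] rows>= 1
shift total [ 1.909  0.008 -0.011] rows>= 5
```

Emit:
arm_command(dp=[[0.15, 0.005, -0.008], [0.3, 0, 0], [0.4, 0, 0], [0.4, 0, 0], [0.35, 0, 0], [0.2, 0, 0], [0.1, 0, 0], [0, 0, 0], [0, 0, 0], [0, 0, 0]], turn=[[0, 0, 0], [0, 0, 0], [0, 0, 0], [0, 0, 0], [0, 0, 0], [0, 0, 0], [0, 0, 0], [0, 0, 0], [0, 0, 0], [0, 0, 0]])

```text
t: 37.65
eef_pos: [477.1, -91.3, 14.6]
orientation: [0.706, 0.047, -0.705, 0.048]
ft_force: [1.0, -0.8, -1.7]
finger_gap: 43.3
```

```bash
python3 go.py 475.7 -90.7 3.1 -1.438
```

```text
t 37.65 pos [477.1 -91.3  14.6] gap 43.3 q7 -1.09 q [-0.06  0.54  0.23  2.11 -0.24  0.52 -1.09] F [ 1.  -0.8 -1.7]
turn total [ 0.0003 -0.0003 -0.0001] rows>= 1
shift total [ 0.143 -0.01   0.017] rows>= 1
```

Emit:
arm_command(dp=[[0.04, -0.005, 0.01], [0.04, 0, 0], [0.03, 0, 0], [0.02, 0, 0], [0, 0, 0], [0, 0, 0], [0, 0, 0]], turn=[[0, 0, 0], [0, 0, 0], [0, 0, 0], [0, 0, 0], [0, 0, 0], [0, 0, 0], [0, 0, 0]])

```text
t: 38.23
eef_pos: [475.3, -90.8, 3.1]
orientation: [0.706, 0.047, -0.705, 0.047]
ft_force: [-0.5, -0.2, -0.9]
finger_gap: 43.5
```

Emit:
arm_command(dp=[[0.012, 0, 0], [0, 0, 0], [0, 0, 0], [0, 0, 0]], turn=[[0, 0, 0], [0, 0, 0], [0, 0, 0], [0, 0, 0]])

```text
t: 38.57
eef_pos: [475.3, -90.8, 3.1]
orientation: [0.706, 0.047, -0.705, 0.047]
ft_force: [-3.4, 0.3, 11.1]
finger_gap: 43.2
```

Contact with the mat; release, rise, and back off to the left for an open view.

Emit:
arm_command(dp=[[0, 0, 0], [0, 0, 0], [0, 0, 0], [0, 0, 0], [0, 0, 0], [0, 0, 0], [0, 0, 0], [0, 0, 0], [-0.1, 0, 0], [-0.2, 0, 0], [-0.3, 0, 0], [-0.4, 0, 0], [-0.4, 0, 0], [-0.4, 0, 0], [-0.3, 0, 0], [-0.2, 0, 0], [0, 0, 0]], turn=[[0, 0, 0], [0, 0, 0], [0, 0, 0], [0, 0, 0], [0, 0, 0], [0, 0, 0], [0, 0, 0], [0, 0, 0], [0, 0, 0], [0, 0, 0], [0, 0, 0], [0, 0, 0], [0, 0, 0], [0, 0, 0], [0, 0, 0], [0, 0, 0], [0, 0, 0]], claw=0)

```text
t: 39.98
eef_pos: [477.7, -91.3, 190.5]
orientation: [0.708, 0.047, -0.703, 0.047]
ft_force: [0.8, 0.2, -0.4]
finger_gap: 85.5
```

Emit:
arm_command(dp=[[0, -0.2, 0], [0, -0.35, 0], [0, -0.4, 0], [0, -0.4, 0], [0, -0.4, 0], [0, -0.4, 0], [0, -0.4, 0], [0, -0.4, 0], [0, -0.3, 0], [0, -0.15, 0], [0, 0, 0], [0, 0, 0], [0, 0, 0]], turn=[[0, 0, 0], [0, 0, 0], [0, 0, 0], [0, 0, 0], [0, 0, 0], [0, 0, 0], [0, 0, 0], [0, 0, 0], [0, 0, 0], [0, 0, 0], [0, 0, 0], [0, 0, 0], [0, 0, 0]])

```text
t: 41.07
eef_pos: [438.7, 177.3, 185.7]
orientation: [-0.705, -0.047, 0.706, -0.047]
ft_force: [-0.4, 0.5, -0.0]
finger_gap: 85.5
```

```bash
python3 pinkchk.py 8; python3 - <<'E'
from fit import *
ims={c:cv2.imread(f"pics/{c}8.png") for c in("top","scene")}
for n,d,z,lo,hi,g in [("punch",(44,44,30),3,(22,110,30),(34,255,255),(475.7,-90.7,.133)),("blue",(56,76,46),3,(108,130,15),(135,255,255),(597,-192,.133))]:
    o,M=fit("box",d,z,lo,hi,g,ims,["top","scene"],pad=5)
    for c in o: print(n,c,np.round(o[c],3))
r=[]
for c in("top","scene"):
    im=cv2.resize(ims[c],None,fx=4,fy=4,interpolation=cv2.INTER_CUBIC)
    for z,d in((3,(60,40)),(43,(60,.1))):
        q=pj(c,verts("cyl",d,498.2,-319.8,0,z));cv2.polylines(im,[cv2.convexHull(((q+.5)*4).astype(np.int32))],True,(0,0,255),1)
    q=pj(c,verts("box",(44,44,30),475.7,-90.7,.133,3));cv2.polylines(im,[cv2.convexHull(((q+.5)*4).astype(np.int32))],True,(0,0,255),1)
    u,v=(pj(c,[[550,-200,3]])[0]*4).astype(int);r.append(cv2.resize(im[v-240:v+240,u-300:u+300],(400,320)))
cv2.imwrite("pics/f8.png",np.vstack(r))
s=observe();print(s["t"],s["eef_pos"])
for n in("jar","cup"): print(n,spot_in(n,"top")[0])
E
```

```text
pink top [ 5.98640e+02 -1.94373e+02  1.25000e-01  7.30000e-02]
pink scene [ 5.95043e+02 -1.92739e+02  4.90000e-02  8.90000e-02]
pink both [ 5.97011e+02 -1.93875e+02  1.01000e-01  2.15000e-01]
punch top [ 4.74986e+02 -9.24260e+01  1.11000e-01  7.30000e-02]
punch scene [ 4.79462e+02 -9.11320e+01  1.37000e-01  1.96000e-01]
punch both [ 4.75792e+02 -9.18150e+01  1.40000e-01  3.33000e-01]
blue top [ 5.95638e+02 -1.91227e+02  1.12000e-01  2.73000e-01]
blue scene [ 5.96910e+02 -1.90951e+02  1.55000e-01  5.50000e-02]
blue both [ 5.96271e+02 -1.91377e+02  1.26000e-01  3.35000e-01]
41.1667 [439.01833694 177.08498983 185.95122355]
jar {'xyz': [744.2, -80.4, 79.9], 'conf': 0.65}
cup {'xyz': [775.4, 90.3, 68.4], 'conf': 0.79}
```

View pics/f8.png

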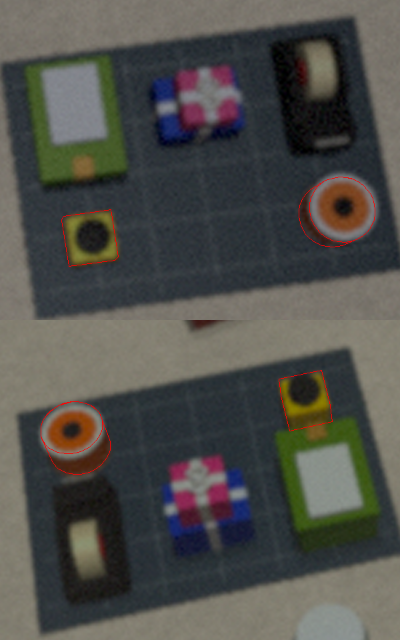

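```bash
python3 -c "
from plant import *
print(close_job(), observe()['t'])"
```

```text
the job is handed in; nothing more can be done
the job is handed in; nothing more can be done
```

The wrapping station is laid out and the job is handed in at about 41 s of the 106 s allowed. The gripper is open and was about 190 mm up, away to the left of the mat.

My last checks fitted outlines of the things to both camera pictures, which agree to about 2–4 mm. They showed:

| Thing | Measured (mm) | Target (mm) | How far off |
|---|---|---|---|
| Blue box | (597, −192) | (597, −190.5) | about 2 mm; long sides along mat y to within about 0.02 rad |
| Pink box, on the blue one | (597, −194) | centred on blue box | about 2 mm |
| Spool, before the tape cutter | judged by eye from an overlay, not fitted | (498, −320) | about 2 mm |
| Punch, before the clasp | (476, −92) | (476, −91) | about 1 mm |

- **Bystanders:** the button jar and pencil cup read the same as at the start, to within 2 mm. I left the red look-alikes alone.
- **Disagreements:** some outline fits were weaker.
  - The pink box differed by about 3.5 mm in x between the cameras.
  - The punch differed by about 4.5 mm in x, because its black knob hides part of the block in the scene view.
  - The final top view of the blue box fitted poorly because the pink box covers part of it, but the scene view fitted well.
- **Upright:** I judged this only from the pictures, where all four stand straight.

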